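# Set out hanging-rail kits: sort the brackets, line up and cradle the rails

### The arm

A 6-joint arm with a two-finger parallel gripper is mounted at the origin on the work surface. World frame = base frame: x ahead of the robot, y to its left, z up, the work surface at z = 0. Lengths are in mm, angles in rad, forces in N, time in s.
With the tool pointing down it reaches from about 400 to 925 mm from the base axis. Payload 12.5 kg.
Tool frame: the origin (TCP) lies between the finger pads; the fingertips stand 11 mm ahead of it and the grasp point (between the pads) lies 8 mm behind it; x points along the fingers, y is the direction in which the jaws open and shut, and the axes are right-handed (so a half turn about x gives the same grasp; the last joint's range is limited). The gripper opens to 95 mm and grips with 3 to 60 N. Pads are 20 mm wide; open, the fingers measure 119 mm over their backs; the gripper's body (75 mm by 180 mm) begins 59 mm behind the grasp point.
Start: joints at [-1.331, 0.491, 1.559, -0, 1.092, -0.106], TCP at [211.867, -588.012, 225.661] pointing down, gripper open.
Joint ranges: [-3.1, 3.1], [-0.84, 2.19], [0.05, 2.79], [-1.13, 4.28], [0.06, 2.93], [-2.69, 2.69]. Speed limits (rad/s): [2.22, 2.22, 2.79, 3.14, 3.14, 3.14].

### API

Orientations are given as [roll, pitch, yaw] about the fixed x, y, z axes, in that order (R = Rz(yaw) Ry(pitch) Rx(roll)).
In Python, from bench import bot gives the robot as it stands.
- The arm moves only by the tool arm_command, never from a script. Its argument "increments" is text: rows parted by semicolons, each of 5 numbers parted by spaces: the shift along the tool's x, y, z in m, then the turn about the tool's x in rad, then the finger opening in m, from 0 to 0.0951. A call has 1 to 20 rows; each row shifts and turns the pose as measured when the row begins, along the tool's axes as they then stand; what a row does not reach is not made up. A row lasts 1/12 s, in which the tool goes at most 41.7 mm and 7.16 degrees, less where a joint would pass 70% of its speed; a pose out of reach is approached as far as the arm can. A call with a gripper value outside its range is refused whole. The fingers move at their own pace and stop on an object; "grip_force" is the grip in N (left out, the last holds). Time passes only in rows, so rows that do not move let the fingers close. It gives the time, the measured TCP pose, the force and the opening at its end, in the units of the state.
- bot.read_state(): the state, without advancing time (a new reading comes with each control period).
- bot.snapshot(name): name is "scene" or "top" or "wrist"; returns the picture (400x640x3 uint8, blue, green, red); there is no depth.
- bot.camera_model(name): a dict with "fx", "fy", "cx", "cy" (pixels), "dist_coeffs" ([k1, k2, p1, p2, k3] as OpenCV has them; the pictures are not rectified), "cam_to_world" (4x4, takes a point from camera to world coordinates). Camera axes: x right, y down, z forward; pixel columns grow to the right and rows downward; lengths in mm; the calibration is good to about 2 mm. A picture is of the moment at which its call begins: read the wrist's pose just before it. camera_model takes no time and is no camera call; for the wrist camera it gives the pose at the moment of the call.
- bot.job_done(): hands the job in, once; it reports no verdict.
The state is a dict: "clock": time; "joint_positions": joint angles; "dq": joint speeds; "joint_torque": joint torques, N m; "tcp_pos": TCP position; "tool_rot": TCP orientation; "force": force on the tool from outside, world axes, zero at the start; "torque": the same for the moment, N m; "finger_gap": finger opening in mm.
Only numpy, scipy, OpenCV 4.12 (cv2) and the standard library are available. Lean on these libraries where they do the work, as an engineer would, in place of code of your own. Each camera call takes 0.05 s, during which the arm holds its last target. There are 200 camera calls.

### The job

Set out the hanging-rail kit for drilling: sort the steel brackets, left-hand ones into the blue tray and right-hand ones into the orange tray, each standing flat on its foot on the tray floor. Roll every round rail on the rubber mat until its red line is on top; once all the rails on the mat show their line on top, lay each in a seat of its own in the V-block cradle, properly down in both V-blocks, centred and with the red line still on top. Leave the bottle, the cup and the cork block where they are.

Things in the scene. Friction and masses are not known exactly. Their poses are not given: they have to be found in the camera images.
- left_1: LEFT-hand steel bracket, maybe absent. L-shaped foot 5 thick: leg 66 (x) x 22 (y); at its +x end a toe, 22 long in x, reaches to y = +38. Upright web 34 (x) x 10 (y), centred, top at z = 35: grip it across 10. From above, toe end away from you, the toe goes left; left and right are mirror images of one colour. White dots: screw holes in the toe and the leg's other end. Origin: underside, below the web's middle; z up. 110 g
- left_2: LEFT-hand steel bracket, maybe absent. L-shaped foot 5 thick: leg 66 (x) x 22 (y); at its +x end a toe, 22 long in x, reaches to y = +38. Upright web 34 (x) x 10 (y), centred, top at z = 35: grip it across 10. From above, toe end away from you, the toe goes left; left and right are mirror images of one colour. White dots: screw holes in the toe and the leg's other end. Origin: underside, below the web's middle; z up. 110 g
- left_3: LEFT-hand steel bracket, maybe absent. L-shaped foot 5 thick: leg 66 (x) x 22 (y); at its +x end a toe, 22 long in x, reaches to y = +38. Upright web 34 (x) x 10 (y), centred, top at z = 35: grip it across 10. From above, toe end away from you, the toe goes left; left and right are mirror images of one colour. White dots: screw holes in the toe and the leg's other end. Origin: underside, below the web's middle; z up. 110 g
- right_1: RIGHT-hand steel bracket, maybe absent. L-shaped foot 5 thick: leg 66 (x) x 22 (y); at its +x end a toe, 22 long in x, reaches to y = -38. Upright web 34 (x) x 10 (y), centred, top at z = 35: grip it across 10. From above, toe end away from you, the toe goes right; left and right are mirror images of one colour. White dots: screw holes in the toe and the leg's other end. Origin: underside, below the web's middle; z up. 110 g
- right_2: RIGHT-hand steel bracket, maybe absent. L-shaped foot 5 thick: leg 66 (x) x 22 (y); at its +x end a toe, 22 long in x, reaches to y = -38. Upright web 34 (x) x 10 (y), centred, top at z = 35: grip it across 10. From above, toe end away from you, the toe goes right; left and right are mirror images of one colour. White dots: screw holes in the toe and the leg's other end. Origin: underside, below the web's middle; z up. 110 g
- right_3: RIGHT-hand steel bracket, maybe absent. L-shaped foot 5 thick: leg 66 (x) x 22 (y); at its +x end a toe, 22 long in x, reaches to y = -38. Upright web 34 (x) x 10 (y), centred, top at z = 35: grip it across 10. From above, toe end away from you, the toe goes right; left and right are mirror images of one colour. White dots: screw holes in the toe and the leg's other end. Origin: underside, below the web's middle; z up. 110 g
- left_tray: blue tray for left-hand brackets, fixed to the bench, 240 (its x) x 120 (its y) x 28 high outside, walls 4, floor about 4 thick. Origin: centre of the underside. The two trays may have swapped sides
- right_tray: orange tray for right-hand brackets, fixed to the bench, 240 (its x) x 120 (its y) x 28 high outside, walls 4, floor about 4 thick. Origin: centre of the underside. The two trays may have swapped sides
- rail_1: round wooden rail, maybe absent (two of the four are there, on the mat at first), diameter 36, 140 long, 95 to 160 g, one red line 9 wide along its length. Origin: on the axis at mid-length; x along the axis (ends alike), z from the axis through the red line. A closed fingertip pressed lightly on its top and moved sideways rolls it, the rail moving half as far as the fingertip
- rail_2: round wooden rail, maybe absent (two of the four are there, on the mat at first), diameter 36, 140 long, 95 to 160 g, one red line 9 wide along its length. Origin: on the axis at mid-length; x along the axis (ends alike), z from the axis through the red line. A closed fingertip pressed lightly on its top and moved sideways rolls it, the rail moving half as far as the fingertip
- rail_3: round wooden rail, maybe absent (two of the four are there, on the mat at first), diameter 36, 140 long, 95 to 160 g, one red line 9 wide along its length. Origin: on the axis at mid-length; x along the axis (ends alike), z from the axis through the red line. A closed fingertip pressed lightly on its top and moved sideways rolls it, the rail moving half as far as the fingertip
- rail_4: round wooden rail, maybe absent (two of the four are there, on the mat at first), diameter 36, 140 long, 95 to 160 g, one red line 9 wide along its length. Origin: on the axis at mid-length; x along the axis (ends alike), z from the axis through the red line. A closed fingertip pressed lightly on its top and moved sideways rolls it, the rail moving half as far as the fingertip
- mat: black rubber mat fixed to the bench, 170 (x) x 320 (y) x 4 thick; origin: centre of the underside. A rail lying on it has its axis 22 above the mat's underside
- cradle: drilling cradle fixed to the bench: grey plate 160 (x) x 150 (y) x 6 thick with two seats side by side, each made of two plywood V-blocks 18 thick, 110 apart along the cradle's x (clear gap of 92 between them for fingers), V open upward at 90 degrees. Rails lie in it along the cradle's x. Origin: centre of the underside. V-blocks 46 high
- cradle_seat1 (a point): centre of a rail lying properly in seat 1 of the cradle: midway between its two V-blocks, on the rail's axis, 48 above the bench, at y = -37.5 in the cradle. Axes as the cradle's
- cradle_seat2 (a point): centre of a rail lying properly in seat 2 of the cradle: midway between its two V-blocks, on the rail's axis, 48 above the bench, at y = +37.5 in the cradle. Axes as the cradle's
- oil_bottle: bystander: amber bottle, 52 diameter, 130 high, standing; origin: centre of the underside
- screw_cup: bystander: dark steel cup, 72 diameter, 70 high, standing; origin: centre of the underside
- sanding_block: bystander: cork block 70 x 110 x 35; origin: centre of the underside
Mind the look-alikes: they are no part of the job. Leave any pink, purple or turquoise look-alike of the rail_4 alone.

How it is judged (in metres and radians):
On the way, in this order (a step that is already met when the one before it is completed fails the run):
1. all the rails present lie at rest on the mat with their red line on top (within 20 degrees) (angle between each of rail_1, rail_2, rail_3, rail_4's own z axis and vertical below 0.35 rad and z of each of rail_1, rail_2, rail_3, rail_4 in the frame of mat below 0.027 m and y of rail_1 in the frame of mat between -0.175 and 0.175 m and x of rail_1 in the frame of mat between -0.06 and 0.06 m and linear speed of each of rail_1, rail_2, rail_3, rail_4 below 0.03 m/s and y of rail_2 in the frame of mat between -0.175 and 0.175 m and x of rail_2 in the frame of mat between -0.06 and 0.06 m and y of rail_3 in the frame of mat between -0.175 and 0.175 m and x of rail_3 in the frame of mat between -0.06 and 0.06 m and y of rail_4 in the frame of mat between -0.175 and 0.175 m and x of rail_4 in the frame of mat between -0.06 and 0.06 m), for 0.2 s.
2. all the rails lie in the cradle's seats (z of each of rail_1, rail_2, rail_3, rail_4 in the frame of cradle below 0.056 m and (horizontal distance between rail_1 and cradle_seat1 below 0.03 m or horizontal distance between rail_1 and cradle_seat2 below 0.03 m) and (horizontal distance between rail_2 and cradle_seat1 below 0.03 m or horizontal distance between rail_2 and cradle_seat2 below 0.03 m) and (horizontal distance between rail_3 and cradle_seat1 below 0.03 m or horizontal distance between rail_3 and cradle_seat2 below 0.03 m) and (horizontal distance between rail_4 and cradle_seat1 below 0.03 m or horizontal distance between rail_4 and cradle_seat2 below 0.03 m)), for 0.2 s.
At the end, for the whole second after the job is handed in: Every bracket present stands flat on its foot (within 8 degrees) on the floor of the tray of its hand; every rail present lies at rest in a cradle seat, centred within 18 mm, its axis within 6 mm of the proper height and 7 degrees of the cradle's direction, red line on top within 20 degrees (x of left_1 in the frame of left_tray between -0.115 and 0.115 m and y of left_1 in the frame of left_tray between -0.055 and 0.055 m and z of each of left_1, left_2, left_3 in the frame of left_tray below 0.0085 m and angle between each of left_1, left_2, left_3, right_1, right_2, right_3's own z axis and vertical below 0.15 rad and linear speed of each of left_1, left_2, left_3, right_1, right_2, right_3, rail_1, rail_2, rail_3, rail_4 below 0.02 m/s and x of left_2 in the frame of left_tray between -0.115 and 0.115 m and y of left_2 in the frame of left_tray between -0.055 and 0.055 m and x of left_3 in the frame of left_tray between -0.115 and 0.115 m and y of left_3 in the frame of left_tray between -0.055 and 0.055 m and x of right_1 in the frame of right_tray between -0.115 and 0.115 m and y of right_1 in the frame of right_tray between -0.055 and 0.055 m and z of each of right_1, right_2, right_3 in the frame of right_tray below 0.0085 m and x of right_2 in the frame of right_tray between -0.115 and 0.115 m and y of right_2 in the frame of right_tray between -0.055 and 0.055 m and x of right_3 in the frame of right_tray between -0.115 and 0.115 m and y of right_3 in the frame of right_tray between -0.055 and 0.055 m and (distance between rail_1 and cradle_seat1 below 0.018 m or distance between rail_1 and cradle_seat2 below 0.018 m) and z of rail_1 in the frame of cradle between 0.042 and 0.054 m and angle between the x axis of each of rail_1, rail_2, rail_3, rail_4 and the x axis of cradle, either way round below 0.12 rad and angle between each of rail_1, rail_2, rail_3, rail_4's own z axis and vertical below 0.35 rad and (distance between rail_2 and cradle_seat1 below 0.018 m or distance between rail_2 and cradle_seat2 below 0.018 m) and z of rail_2 in the frame of cradle between 0.042 and 0.054 m and (distance between rail_3 and cradle_seat1 below 0.018 m or distance between rail_3 and cradle_seat2 below 0.018 m) and z of rail_3 in the frame of cradle between 0.042 and 0.054 m and (distance between rail_4 and cradle_seat1 below 0.018 m or distance between rail_4 and cradle_seat2 below 0.018 m) and z of rail_4 in the frame of cradle between 0.042 and 0.054 m); the robot touches nothing.
It fails at once if a bystander is moved more than 3 cm or tipped (distance of any of oil_bottle, screw_cup, sanding_block from where it was at the start of the episode above 0.03 m or angle between any of oil_bottle, screw_cup, sanding_block's own z axis and vertical above 0.4 rad).
Of left_1, left_2, left_3, right_1, right_2, right_3 only 3 to 4 are there at a start; the rules pass over those that are not, and their reading is None.
Of rail_1, rail_2 only 1 to 1 are there at a start; the rules pass over those that are not, and their reading is None.
Of rail_3, rail_4 only 1 to 1 are there at a start; the rules pass over those that are not, and their reading is None.
At some moment in a run one of left_1, left_2, left_3, right_1, right_2, right_3 may be knocked a few centimetres aside while the robot is not near it.
Once in a run the grip may slacken for a moment while it holds something.
It also fails if it takes over 210 s, if anything falls off the work surface, if the arm or the gripper's body presses on something with over 40 N, if the wrist force passes 120 N, or if a joint passes its speed limit or range.

## Working session

There is one attempt and no reset: what is moved stays moved. The work goes in short steps, Python scripts to look and compute and a tool call to move; the robot and the scene stay as the last step left them, time stands still between calls to the robot, and variables do not carry over. Pictures are saved under pics/ and viewed, about 12 in all and at most 16, crops included, and the job is handed in when it is done.

Besides the shell and the picture viewer there is one more tool, called after "Call:" by a JSON object that holds its "op" and its "data", one argument or row to a line. arm_command: Moves the arm, as the interface text tells. Its arguments: {"type":"object","properties":{"increments":{"type":"string"},"grip_force":{"type":"number"}},"required":["increments"]}

```bash
ls; mkdir -p pics; python3 - <<'E'
from bench import bot
import cv2
for n in("top","scene"):
    im=bot.snapshot(n); cv2.imwrite(f"pics/{n}0.png",im)
    m=bot.camera_model(n); print(n,m)
s=bot.read_state(); print(s)
E
```

```text
pics
top {'fx': 393.5710974189281, 'fy': 393.5710974189281, 'cx': 319.6264924358867, 'cy': 195.62471124376273, 'dist_coeffs': array([0.02461305, 0.        , 0.        , 0.        , 0.        ]), 'cam_to_world': array([[ 5.04604651e-02, -9.78851244e-01,  1.98252321e-01,
         3.01178669e+02],
       [-9.98724130e-01, -4.98463453e-02,  8.09033166e-03,
         7.35746719e+01],
       [ 1.96292244e-03, -1.98407619e-01, -9.80117628e-01,
         1.04911877e+03],
       [ 0.00000000e+00,  0.00000000e+00,  0.00000000e+00,
         1.00000000e+00]])}
scene {'fx': 450.1356152517954, 'fy': 450.1356152517954, 'cx': 320.2910966751322, 'cy': 195.6743888906841, 'dist_coeffs': array([-0.12722802,  0.        ,  0.        ,  0.        ,  0.        ]), 'cam_to_world': array([[-1.05029944e-01,  8.17537506e-01, -5.66216511e-01,
         1.38079573e+03],
       [ 9.94387990e-01,  9.36063921e-02, -4.92987710e-02,
         1.53325088e+02],
       [ 1.26978905e-02, -5.68216746e-01, -8.22780951e-01,
         1.32226009e+03],
       [ 0.00000000e+00,  0.00000000e+00,  0.00000000e+00,
         1.00000000e+00]])}
{'clock': 0.1, 'joint_positions': array([-1.33059453e+00,  4.91489634e-01,  1.55938392e+00,  3.07663702e-06,
        1.09171217e+00, -1.05613442e-01]), 'dq': array([ 0.00014282, -0.00131543, -0.00059546, -0.00049346,  0.0019078 ,
        0.00057711]), 'joint_torque': array([ 3.61442857e-03, -6.13620687e+01, -2.58607203e+01,  6.93562254e-02,
        4.70189843e-02, -5.14985038e-05]), 'tcp_pos': array([ 211.81745126, -587.79428726,  225.12775531]), 'tool_rot': array([-1.67915765,  1.56980325,  1.80824882]), 'force': array([-0.02143059,  0.26811978, -0.15580094]), 'torque': array([0.01520856, 0.01121585, 0.00387822]), 'finger_gap': 95.0452291126232}
```

View pics/top0.png

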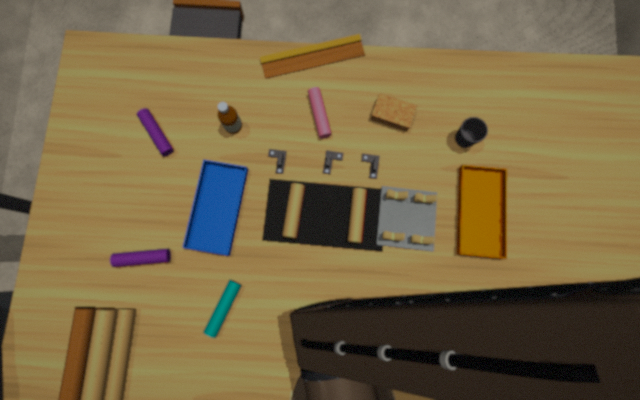

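View pics/scene0.png

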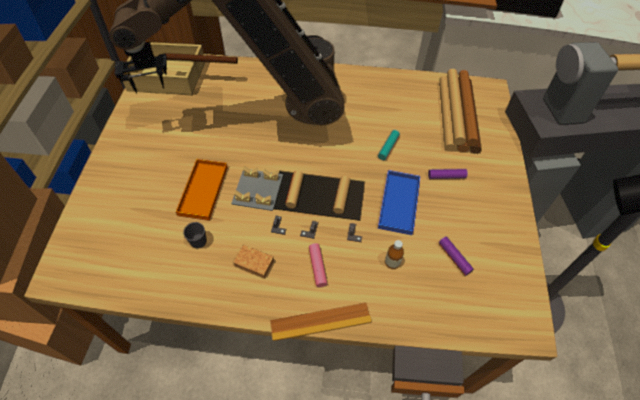

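The top view shows the blue tray at (216,207), orange tray (482,212), mat (322,214) with rails at (293,210) and (358,215), cradle (407,218), and three brackets at (279,160), (332,160) and (372,165). The pink, purple and turquoise rods are look-alikes. The scene view agrees with this.

```bash
cat > h.py <<'E'
import numpy as np, cv2
from bench import bot
from scipy.spatial.transform import Rotation as R
def cam(name):
    m=bot.camera_model(name); K=np.array([[m['fx'],0,m['cx']],[0,m['fy'],m['cy']],[0,0,1]])
    return K,np.array(m['dist_coeffs']),np.array(m['cam_to_world'])
def ray(c,uv,z):
    K,d,T=c; p=cv2.undistortPoints(np.array(uv,float).reshape(-1,1,2),K,d).reshape(-1,2)
    w=np.c_[p,np.ones(len(p))]@T[:3,:3].T; o=T[:3,3]
    return o+w*((z-o[2])/w[:,2])[:,None]
def proj(c,P):
    K,d,T=c; W=np.linalg.inv(T); return cv2.projectPoints(np.array(P,float).reshape(-1,1,3),cv2.Rodrigues(W[:3,:3])[0],W[:3,3],K,d)[0].reshape(-1,2)
def rect(c,mask,z,amin=100):
    out=[]
    for k in cv2.findContours(mask,cv2.RETR_EXTERNAL,cv2.CHAIN_APPROX_NONE)[0]:
        if cv2.contourArea(k)<amin: continue
        P=ray(c,k.reshape(-1,2),z)[:,:2].astype(np.float32)
        (x,y),(a,b),t=cv2.minAreaRect(P)
        if a<b: a,b,t=b,a,t+90
        t=(t+90)%180-90
        out.append((round(x,1),round(y,1),round(a,1),round(b,1),round(t,1),k.reshape(-1,2).mean(0).round().tolist()))
    return out
def pose():
    s=bot.read_state(); return np.array(s['tcp_pos']),R.from_euler('xyz',s['tool_rot']),s
def go(x,y,z,jaw=None):
    """print tool-axis shifts to reach world x,y,z (TCP) and turn so that jaw axis (tool y) lies at world angle jaw deg (mod 180)"""
    p,r,s=pose(); t=r.inv().apply(np.array([x,y,z])-p)/1000
    ty=r.as_matrix()[:,1]; a=np.degrees(np.arctan2(ty[1],ty[0]))
    print('TCP',p.round(1),'jaw',round(a,1),'gap',round(s['finger_gap'],1),'F',s['force'].round(1),'t',round(s['clock'],1),'q6',round(s['joint_positions'][5],2),'down',r.as_matrix()[:,0].round(3))
    print('shift',t.round(4),'len',round(np.linalg.norm(t)*1000))
    if jaw is not None:
        d=(jaw-a+90)%180-90; print('turn tool x rad',round(-np.radians(d),3),' alt',round(-np.radians(d-np.sign(d)*180),3))
E
python3 - <<'E'
from h import *
im=cv2.imread('pics/top0.png'); c=cam('top'); hsv=cv2.cvtColor(im,cv2.COLOR_BGR2HSV)
cv2.imwrite('pics/crop1.png',cv2.resize(im[140:260,175:515],None,fx=2.35,fy=2.35,interpolation=cv2.INTER_CUBIC))
print('blue',rect(c,cv2.inRange(hsv,(100,150,60),(118,255,255)),28))
o=cv2.inRange(hsv,(8,210,80),(22,255,255)); o[:, :440]=0; print('orange',rect(c,o,28,600))
k=cv2.inRange(im,(0,0,0),(35,35,35)); k[:175]=0;k[255:]=0;k[:,:255]=0;k[:,390:]=0; print('mat',rect(c,cv2.morphologyEx(k,cv2.MORPH_CLOSE,np.ones((35,35))),4))
g=cv2.inRange(hsv,(0,0,60),(180,90,190)); g[:180]=0;g[255:]=0;g[:,:370]=0;g[:,450:]=0; print('cradle',rect(c,cv2.morphologyEx(g,cv2.MORPH_CLOSE,np.ones((9,9))),6))
r=cv2.inRange(hsv,(8,60,110),(28,200,255)); r[:175]=0;r[245:]=0;r[:,:275]=0;r[:,376:]=0; print('rails',rect(c,r,30,150))
b=cv2.inRange(hsv,(0,0,0),(180,110,120)); b[:145]=0;b[177:]=0;b[:,:255]=0;b[:,390:]=0; print('br',rect(c,b,5,50))
E
```

```text
blue [(464.5, 352.6, 235.0, 118.6, -6.7, [216.0, 208.0])]
orange [(489.6, -344.5, 239.4, 124.3, -2.6, [482.0, 212.0])]
mat [(462.4, 67.2, 308.6, 160.1, 87.7, [324.0, 215.0])]
cradle [(463.9, -153.3, 164.3, 154.2, -3.3, [407.0, 218.0])]
rails [(467.2, 149.0, 142.1, 32.6, -5.7, [293.0, 210.0]), (476.4, 66.2, 266.6, 175.7, -87.1, [338.0, 192.0])]
br [(605.3, -50.3, 62.7, 46.9, 1.2, [371.0, 164.0]), (606.8, 51.4, 66.9, 48.5, -6.2, [331.0, 161.0]), (603.4, 208.0, 66.8, 49.4, -4.0, [278.0, 160.0])]
```

View pics/crop1.png

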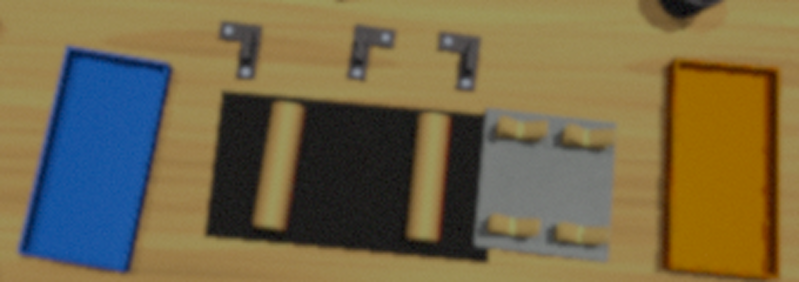

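The enlarged crop settles the brackets (toe end away from me):
- (279,160): toe goes left, so it is LEFT.
- (332,160): toe goes right, so it is RIGHT.
- (372,165): toe goes left, so it is LEFT.

The natural-wood rails on the mat are the ones to use. Next I move above the mat.

```bash
python3 - <<'E'
from h import *
go(520,70,330,90); print(cam('wrist')[2].round(2)); p,r,s=pose(); print((r.as_matrix().T@(cam('wrist')[2][:3,3]-p)).round(1))
E
```

```text
TCP [ 211.8 -587.8  225.1] jaw -70.2 gap 95.0 F [-0.   0.3 -0.2] t 0.1 q6 -0.11 down [-0.     0.001 -1.   ]
shift [-0.1043 -0.5145 -0.5129] len 734
turn tool x rad 0.346  alt -2.796
[[ 3.4000e-01 -9.0000e-01 -2.7000e-01  2.8857e+02]
 [-9.4000e-01 -3.2000e-01 -1.0000e-01 -5.5970e+02]
 [-0.0000e+00  2.9000e-01 -9.6000e-01  3.8424e+02]
 [ 0.0000e+00  0.0000e+00  0.0000e+00  1.0000e+00]]
[-159.1   -0.6  -81.7]
```

Call:
{"op": "arm_command", "data": {
  "increments": "-0.02 -0.02 -0.02 0 0.095; -0.02 -0.025 -0.025 0 0.095; -0.02 -0.027 -0.027 0 0.095; -0.02 -0.027 -0.027 0 0.095; -0.02 -0.027 -0.027 0 0.095; 0 -0.027 -0.027 0 0.095; 0 -0.027 -0.027 0 0.095; 0 -0.027 -0.027 0 0.095; 0 -0.027 -0.027 0 0.095; 0 -0.027 -0.027 0 0.095; 0 -0.027 -0.027 0 0.095; 0 -0.027 -0.027 0 0.095; 0 -0.027 -0.027 0 0.095; 0 -0.027 -0.027 0 0.095; 0 -0.027 -0.027 0 0.095; 0 -0.027 -0.027 0 0.095; 0 -0.027 -0.027 0 0.095; 0 -0.027 -0.027 0 0.095; 0 -0.027 -0.027 0 0.095; 0 -0.02 -0.02 0 0.095"
}}

```text
clock: 1.77
tcp_pos: [533.9, 106.8, 326.2]
tool_rot: [-1.668, 1.563, 1.81]
force: [0.1, -1.2, -0.2]
finger_gap: 94.9
```

```bash
python3 - <<'E'
from h import *
go(520,70,330,90)
E
```

```text
TCP [533.9 106.8 326.2] jaw -70.7 gap 94.9 F [ 0.1 -1.2 -0.2] t 1.8 q6 1.3 down [-0.002  0.007 -1.   ]
shift [-0.004   0.0301  0.0253] len 40
turn tool x rad 0.336  alt -2.805
```

Call:
{"op": "arm_command", "data": {
  "increments": "0 0.01 0.008 0.084 0.095; 0 0.01 0.008 0.084 0.095; 0 0.01 0.008 0.084 0.095; 0 0 0 0.084 0.095; 0 0 0 0 0.095; 0 0 0 0 0.095"
}}

```text
clock: 2.27
tcp_pos: [519.0, 78.2, 322.8]
tool_rot: [-0.847, 1.56, 2.292]
force: [0.8, 0.1, -0.1]
finger_gap: 94.9
```

```bash
python3 - <<'E'
from h import *
go(520,70,330,90)
im=bot.snapshot('wrist'); cv2.imwrite('pics/w1.png',im); np.save('w1.npy',np.array(cam('wrist'),dtype=object),allow_pickle=True)
E
```

```text
TCP [519.   78.2 322.8] jaw -90.1 gap 94.9 F [ 0.8  0.1 -0.1] t 2.3 q6 1.59 down [-0.007  0.008 -1.   ]
shift [-0.0073  0.0082 -0.001 ] len 11
turn tool x rad -0.002  alt 3.14
```

View pics/w1.png

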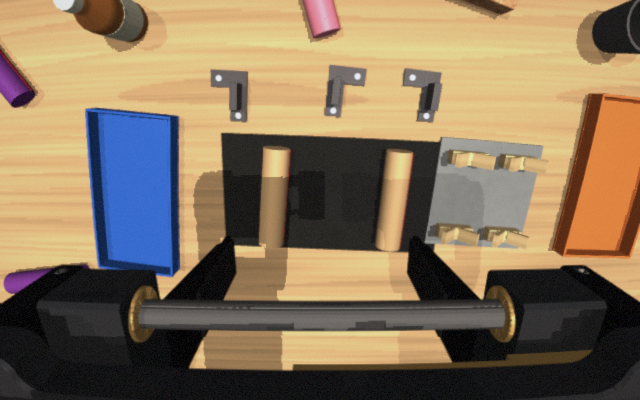

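The wrist view shows the two wood rails at (274,197) and (394,200). The brackets at (233,95), (342,90) and (425,95) confirm L, R, L. No red line shows on top of either rail, so I measure positions and check the rail flanks for red.

```bash
python3 - <<'E'
from h import *
im=cv2.imread('pics/w1.png'); c=cam('wrist'); hsv=cv2.cvtColor(im,cv2.COLOR_BGR2HSV)
def box(m,x0,y0,x1,y1):
    o=np.zeros_like(m); o[y0:y1,x0:x1]=m[y0:y1,x0:x1]; return o
dark=cv2.inRange(im,(0,0,0),(75,75,80)); ws=cv2.inRange(hsv,(0,0,150),(180,40,255))
for n,b in (('A',(205,62,252,125)),('B',(318,62,370,125)),('C',(398,62,445,125))):
    m=box(dark|ws,*b); r=rect(c,m,5,200); print(n,r)
    w=box(ws,*b); k=[x.reshape(-1,2).mean(0) for x in cv2.findContours(w,0,1)[0]]; print(np.array(k).round(1).tolist(),ray(c,k,5).round(1)[:,:2].tolist())
print('blue',rect(c,box(cv2.inRange(hsv,(100,120,40),(118,255,255)),80,100,185,278),28,800))
mat=box(cv2.inRange(im,(0,0,0),(45,45,45)),219,128,445,256); print('mat',rect(c,cv2.morphologyEx(mat,cv2.MORPH_CLOSE,np.ones((45,45))),4,2000))
wood=cv2.inRange(hsv,(5,50,50),(30,255,255))
for b in ((257,140,294,250),(374,143,416,253)): print('rail',rect(c,box(wood,*b),28,200))
g=box(cv2.inRange(hsv,(0,0,60),(180,45,200)),420,130,560,255); print('cr',rect(c,cv2.morphologyEx(g,cv2.MORPH_CLOSE,np.ones((9,9))),6,800))
t=cv2.imread('pics/top0.png');s=cv2.imread('pics/scene0.png')
A=cv2.resize(t[178:250,262:382],(480,288),interpolation=2);B=cv2.resize(s[165:220,280:370],(450,275),interpolation=2)
C=cv2.resize(im[140:255,220:440],(660,345),interpolation=2)
o=np.zeros((600,800,3),np.uint8); o[:220,:330]=cv2.resize(A,(330,220));o[:220,340:790]=cv2.resize(B,(450,220)); o[230:575,:660]=C
cv2.imwrite('pics/rails1.png',o)
E
```

```text
A []
[[237.8, 115.1], [217.9, 77.7]] [[579.8, 195.2], [629.1, 219.0]]
B []
[[332.8, 110.2], [357.3, 76.0]] [[585.6, 65.4], [629.9, 33.3]]
C [(599.3, -60.4, 46.9, 15.8, -5.1, [426.0, 101.0])]
[[426.0, 115.5], [412.1, 77.2]] [[579.2, -62.1], [629.0, -39.7]]
blue [(468.4, 348.4, 241.1, 128.9, -6.5, [134.0, 189.0])]
mat [(461.8, 72.9, 335.1, 185.3, -89.9, [326.0, 196.0])]
rail [(466.3, 148.9, 150.9, 52.8, 0.2, [274.0, 201.0])]
rail [(461.8, -19.2, 152.1, 50.3, 1.0, [394.0, 204.0])]
cr [(465.8, -154.7, 160.3, 150.8, -3.8, [484.0, 195.0])]
```

View pics/rails1.png

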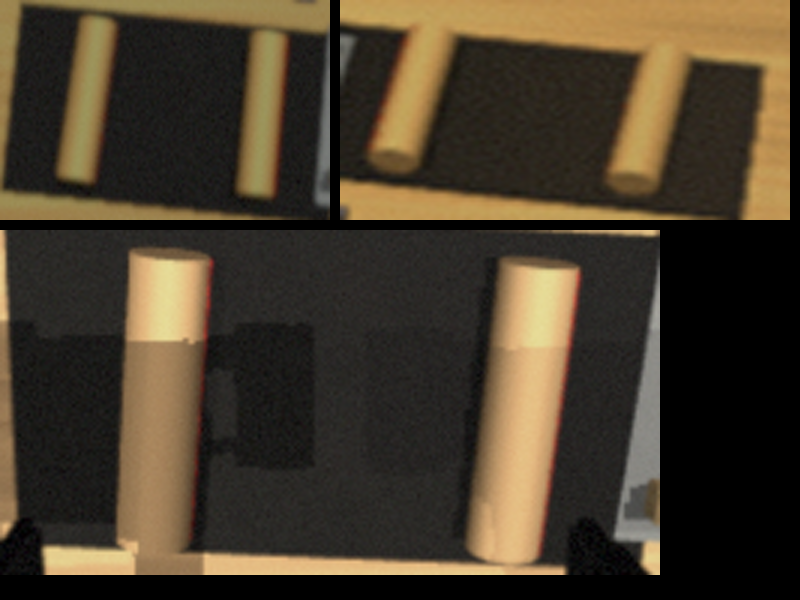

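Both rails show a thin red sliver on their right (-y) flank, so both must roll toward +y. Next I measure the rail axes.

```bash
cat >> h.py <<'E'
def rails(im,c,boxes,z=22):
    """axis line at height z of each wood rail in boxes: centre, yaw(deg from x), length, red-line offset fraction (image right +)"""
    hsv=cv2.cvtColor(im,cv2.COLOR_BGR2HSV); g=cv2.inRange(hsv,(0,60,75),(32,255,255))|cv2.inRange(hsv,(165,60,60),(180,255,255))
    res=[]
    for (x0,y0,x1,y1) in boxes:
        mid=[];
        for v in range(y0,y1):
            u=np.flatnonzero(g[v,x0:x1])
            if len(u)>8: mid.append(((u[0]+u[-1])/2+x0,v,u[-1]-u[0]+1))
        mid=np.array(mid); f=np.polyfit(mid[:,1],mid[:,0],1); e=[mid[0,1],mid[-1,1]]
        P=ray(c,[(np.polyval(f,v),v) for v in e],z); d=P[0]-P[1]
        red=[]
        b=cv2.inRange(hsv,(0,150,60),(6,255,255))|cv2.inRange(hsv,(168,150,60),(180,255,255))
        for v in range(y0,y1):
            u=np.flatnonzero(b[v,x0:x1])
            if len(u): red.append([(u.mean()+x0-np.polyval(f,v))/np.median(mid[:,2])*2,len(u)/np.median(mid[:,2])*2])
        res.append((P.mean(0).round(1),np.degrees(np.arctan2(d[1],d[0])).round(1),np.linalg.norm(d).round(1),np.median(mid[:,2]),np.median(red,0).round(2) if red else None,len(red)))
    return res
E
python3 - <<'E'
from h import *
im=cv2.imread('pics/w1.png'); c=cam('wrist')
for r in rails(im,c,[(256,146,294,246),(372,149,417,250)]): print(r)
t=cv2.imread('pics/top0.png'); c=cam('top')
for r in rails(t,c,[(278,182,308,240),(345,185,371,245)]): print(r)
go(480,145,120,90)
E
```

```text
(array([467. , 148.6,  22. ]), np.float64(-5.6), np.float64(145.7), np.float64(27.0), array([0.98, 0.07]), 64)
(array([461.9, -20.8,  22. ]), np.float64(-3.4), np.float64(147.5), np.float64(27.0), array([0.96, 0.07]), 30)
(array([469. , 149.4,  22. ]), np.float64(-5.2), np.float64(143.3), np.float64(15.0), None, 0)
(array([468.4, -19.8,  22. ]), np.float64(-3.5), np.float64(150.4), np.float64(14.0), array([1.01, 0.14]), 3)
TCP [519.   78.3 322.8] jaw -90.1 gap 95.1 F [-0.4  0.5 -0.9] t 2.3 q6 1.59 down [-0.007  0.008 -1.   ]
shift [ 0.2036 -0.065   0.0377] len 217
turn tool x rad -0.002  alt 3.14
```

Call:
{"op": "arm_command", "data": {
  "increments": "0.01 -0.006 0.005 0 0; 0.025 -0.006 0.005 0 0; 0.025 -0.006 0.005 0 0; 0.025 -0.006 0.005 0 0; 0.025 -0.006 0.005 0 0; 0.025 -0.006 0.005 0 0; 0.025 -0.006 0.005 0 0; 0.025 -0.006 0.005 0 0; 0.025 -0.006 0.005 0 0; 0.02 -0.006 0.005 0 0; 0.01 0 0 0 0; 0 0 0 0 0; 0 0 0 0 0; 0 0 0 0 0; 0 0 0 0 0; 0 0 0 0 0; 0 0 0 0 0",
  "grip_force": 10
}}

```text
clock: 3.73
tcp_pos: [469.1, 143.7, 76.8]
tool_rot: [-1.951, 1.562, 1.226]
force: [0.2, 0.6, -0.3]
finger_gap: 0.2
```

```bash
python3 - <<'E'
from h import *
go(466,140,56,84.5)
E
```

```text
TCP [469.1 143.7  76.8] jaw -88.0 gap 0.2 F [ 0.2  0.6 -0.3] t 3.7 q6 1.68 down [ 0.003  0.008 -1.   ]
shift [0.0208 0.0038 0.0033] len 21
turn tool x rad 0.13  alt -3.011
```

Call:
{"op": "arm_command", "data": {
  "increments": "0 0.002 0.002 0.065 0; 0 0.002 0.001 0.065 0; 0.01 0 0 0 0; 0.01 0 0 0 0; 0.004 0 0 0 0; 0.002 0 0 0 0; 0 0 0 0 0"
}}

```text
clock: 4.32
tcp_pos: [468.1, 139.7, 50.4]
tool_rot: [-2.231, 1.558, 0.816]
force: [0.4, -1.0, 5.8]
finger_gap: 0.4
```

```bash
python3 - <<'E'
from h import *
go(466,140,50,84.5)
E
```

```text
TCP [468.1 139.7  50.4] jaw -95.4 gap 0.4 F [ 0.4 -1.   5.8] t 4.3 q6 1.8 down [ 0.009  0.009 -1.   ]
shift [ 0.0004 -0.0001  0.0021] len 2
turn tool x rad 0.002  alt -3.14
```

Call:
{"op": "arm_command", "data": {
  "increments": "0.0005 -0.004 0 0 0; 0.0003 -0.005 0 0 0; 0.0003 -0.005 0 0 0; 0.0003 -0.005 0 0 0"
}}

```text
clock: 4.65
tcp_pos: [470.1, 158.8, 51.3]
tool_rot: [-2.267, 1.558, 0.783]
force: [-0.5, -0.3, -0.0]
finger_gap: 0.3
```

```bash
python3 - <<'E'
from h import *
go(470,180,50,84.5)
E
```

```text
TCP [470.1 158.8  51.3] jaw -95.3 gap 0.3 F [-0.5 -0.3 -0. ] t 4.7 q6 1.84 down [ 0.009  0.009 -1.   ]
shift [ 0.0015 -0.0211  0.002 ] len 21
turn tool x rad 0.004  alt -3.138
```

```bash
python3 - <<'E'
from h import *
im=bot.snapshot('wrist'); cv2.imwrite('pics/w2.png',im)
E
```

```text
(no output)
```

View pics/w2.png

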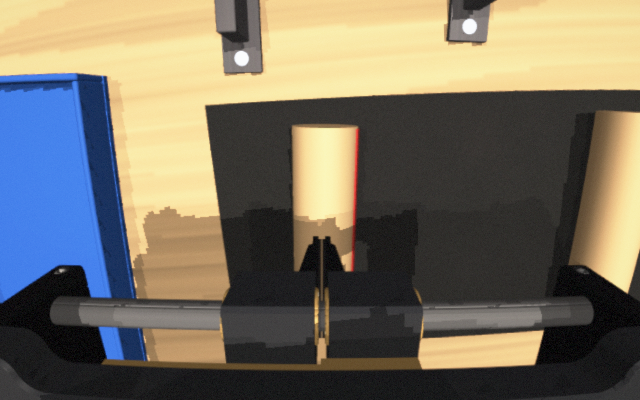

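The view shows the near rail (293–357 px at rows 130–200) with its red line at its right edge, so I can track the roll from here numerically.

```bash
cat >> h.py <<'E'
def roll(im,c,box,z=22,gray=False):
    """rail seen lengthwise up the image: rail centre at mid row, line angle (deg from vertical toward image right = -y)"""
    x0,y0,x1,y1=box; hsv=cv2.cvtColor(im,cv2.COLOR_BGR2HSV)
    red=cv2.inRange(hsv,(0,130,50),(8,255,255))|cv2.inRange(hsv,(168,130,50),(180,255,255))
    g=cv2.inRange(hsv,(0,55,70),(32,255,255))|red; L=[]
    for v in range(y0,y1):
        u=np.flatnonzero(g[v,x0:x1])+x0; q=np.flatnonzero(red[v,x0:x1])+x0
        if len(u)<8: continue
        a,b=u[0],u[-1]+1; m=(a+b)/2; h=(b-a)/2
        L.append([m,v,h,(q[0]-m)/h if len(q) else np.nan,(q[-1]+1-m)/h if len(q) else np.nan])
    L=np.array(L); f=np.polyfit(L[:,1],L[:,0],1); vm=L[:,1].mean(); P=ray(c,[(np.polyval(f,v),v) for v in (y0,vm,y1)],z)
    d=P[0]-P[2]; yaw=np.degrees(np.arctan2(d[1],d[0])); o=c[2][:3,3]; phi=np.degrees(np.arctan2(o[1]-P[1,1],o[2]-z))
    a,b=np.nanmedian(L[:,3]),np.nanmedian(L[:,4])
    A=np.degrees(np.arcsin(np.clip([a,b],-1,1)))
    th=A[0]+14.3 if b>.95 else (A[1]-14.3 if a<-.95 else A.mean())
    print('rail pt',P[1].round(1),'yaw',yaw.round(1),'halfpx',np.median(L[:,2]),'red',a.round(2),b.round(2),'view',phi.round(1),'line angle',(th-phi).round(1))
E
python3 - <<'E'
from h import *
im=cv2.imread('pics/w2.png'); c=cam('wrist'); roll(im,c,(270,135,380,200))
im=cv2.imread('pics/w1.png'); c=tuple(np.load('w1.npy',allow_pickle=True))
roll(im,c,(256,150,296,170)); roll(im,c,(375,153,417,170))
E
```

```text
rail pt [515.6 153.7  22. ] yaw -6.1 halfpx 33.5 red 0.88 1.0 view -0.8 line angle 76.8
rail pt [521.1 142.   22. ] yaw -6.1 halfpx 14.0 red 0.86 1.0 view -8.0 line angle 81.9
rail pt [519.2 -25.1  22. ] yaw -3.6 halfpx 14.0 red 0.86 1.0 view 12.6 line angle 61.3
```

Call:
{"op": "arm_command", "data": {
  "increments": "-0.006 0 0 0 0; 0 0.006 0 0 0; 0 0.004 0 0 0; 0.004 0 0.001 0 0; 0.002 0 0 0 0; 0.0015 0 0 0 0; 0.0005 0 0 0 0"
}}

```text
clock: 5.28
tcp_pos: [468.3, 147.8, 49.5]
tool_rot: [-2.311, 1.557, 0.74]
force: [-5.0, -3.6, 23.1]
finger_gap: 0.4
```

Call:
{"op": "arm_command", "data": {
  "increments": "-0.0006 -0.003 0 0 0; 0.0003 -0.005 0 0 0; 0.0007 -0.005 0 0 0; 0.0007 -0.005 0 0 0; 0.0007 -0.005 0 0 0"
}}

```text
clock: 5.7
tcp_pos: [470.5, 170.2, 51.1]
tool_rot: [-2.377, 1.556, 0.672]
force: [-2.5, -0.7, 12.5]
finger_gap: 0.5
```

Call:
{"op": "arm_command", "data": {
  "increments": "0.0003 -0.004 0 0 0; 0.0004 -0.005 0 0 0; 0.0004 -0.005 0 0 0; 0.0004 -0.004 0 0 0"
}}

```text
clock: 6.03
tcp_pos: [472.4, 189.1, 50.2]
tool_rot: [-2.389, 1.555, 0.659]
force: [-0.7, -1.5, 0.9]
finger_gap: 0.6
```

```bash
python3 - <<'E'
from h import *
go(466,178,50,84.5)
im=bot.snapshot('wrist'); cv2.imwrite('pics/w3.png',im); c=cam('wrist'); roll(im,c,(260,135,400,200))
E
```

```text
TCP [472.4 189.1  50.2] jaw -95.3 gap 0.6 F [-0.7 -1.5  0.9] t 6.0 q6 1.9 down [ 0.012  0.009 -1.   ]
shift [0.     0.0117 0.0053] len 13
turn tool x rad 0.003  alt -3.139
rail pt [518.2 185.2  22. ] yaw -27.6 halfpx 57.0 red 0.42 0.72 view -1.3 line angle 36.8
```

View pics/w3.png

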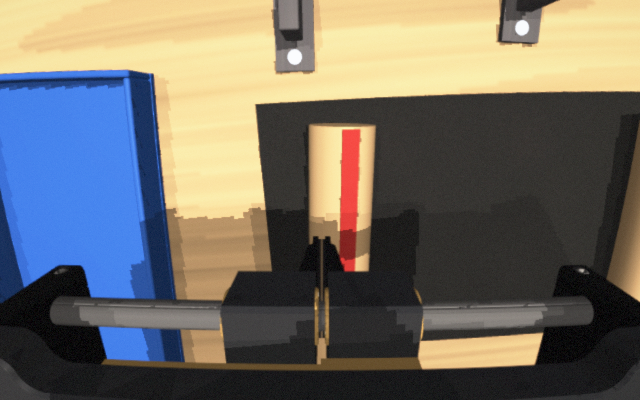

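Rail 1's line is now nearly on top (red 342–360 px on a rail spanning 309–376 px).

```bash
python3 - <<'E'
from h import *
im=cv2.imread('pics/w3.png'); c=cam('wrist'); roll(im,c,(300,132,385,200))
E
```

```text
rail pt [518.1 174.8  22. ] yaw -5.5 halfpx 33.5 red 0.0 0.53 view 1.9 line angle 14.1
```

Call:
{"op": "arm_command", "data": {
  "increments": "-0.008 0 0 0 0; 0 0.006 0.003 0 0; 0 0.006 0.003 0 0; 0.005 0 0 0 0; 0.0025 0 0 0 0; 0.0008 0 0 0 0"
}}

```text
clock: 6.58
tcp_pos: [464.5, 176.5, 50.9]
tool_rot: [-2.402, 1.554, 0.646]
force: [-8.4, 1.0, 35.0]
finger_gap: 0.4
```

Call:
{"op": "arm_command", "data": {
  "increments": "-0.0012 -0.001 0 0 0; 0.0002 -0.004 0 0 0; 0.0003 -0.004 0 0 0; 0.0002 -0.002 0 0 0; -0.01 0 0 0 0; -0.02 0 0 0 0; -0.03 0 0 0 0; -0.03 0 0 0 0; 0 0 0 0 0"
}}

```text
clock: 7.33
tcp_pos: [463.1, 186.8, 143.9]
tool_rot: [-2.145, 1.56, 0.902]
force: [0.4, 0.1, 0.4]
finger_gap: 0.4
```

```bash
python3 - <<'E'
from h import *
go(463,-29,58,86.5)
im=bot.snapshot('wrist'); cv2.imwrite('pics/w4.png',im); c=cam('wrist')
u=proj(c,[[518,179.2,22]])[0];print(u); x,y=int(u[0]),int(u[1])
roll(im,c,(x-40,y-15,x+40,y+15))
E
```

```text
TCP [463.1 186.8 143.9] jaw -95.4 gap 0.4 F [0.4 0.1 0.4] t 7.3 q6 1.91 down [ 0.006  0.008 -1.   ]
shift [ 0.0841  0.2156 -0.0197] len 232
turn tool x rad -0.033  alt 3.109
[325.59483155 133.81877119]
rail pt [518.6 174.   22. ] yaw -5.1 halfpx 23.0 red 0.0 0.48 view 0.9 line angle 13.4
```

Call:
{"op": "arm_command", "data": {
  "increments": "0.02 0.007 0 0 0; 0.03 0.007 0 0 0; 0.025 0 0 0 0; 0.012 0 0 0 0; 0.003 0 0 0 0; 0.001 0 0 0 0"
}}

```text
clock: 7.88
tcp_pos: [462.4, 173.1, 50.1]
tool_rot: [-2.36, 1.557, 0.689]
force: [-11.1, -5.5, 66.7]
finger_gap: 0.4
```

Call:
{"op": "arm_command", "data": {
  "increments": "-0.0012 0 0 0 0"
}}

```text
clock: 7.97
tcp_pos: [462.2, 173.0, 51.7]
tool_rot: [-2.354, 1.557, 0.695]
force: [-0.6, 0.4, -0.1]
finger_gap: 0.6
```

Call:
{"op": "arm_command", "data": {
  "increments": "0.0007 0 0 0 0; 0.0003 -0.003 0 0 0; 0.0005 -0.004 0 0 0; 0.0006 -0.004 0 0 0; 0.0004 -0.002 0 0 0"
}}

```text
clock: 8.38
tcp_pos: [463.5, 187.1, 51.2]
tool_rot: [-2.377, 1.556, 0.671]
force: [-1.2, -1.1, 8.5]
finger_gap: 0.6
```

```bash
python3 - <<'E'
from h import *
go(463,-29,58,86.5)
im=bot.snapshot('wrist'); cv2.imwrite('pics/w5.png',im); c=cam('wrist')
u=proj(c,[[518,178,22]])[0];print(u); x,y=int(u[0]),int(u[1])
roll(im,c,(x-45,y-20,x+45,y+15))
E
```

```text
TCP [463.5 187.1  51.2] jaw -95.4 gap 0.6 F [-1.2 -1.1  8.5] t 8.4 q6 1.9 down [ 0.012  0.009 -1.   ]
shift [-0.0088  0.2151 -0.0198] len 216
turn tool x rad -0.033  alt 3.109
[330.1105679  150.52204646]
rail pt [520.2 181.1  22. ] yaw -6.4 halfpx 33.0 red -0.45 0.09 view -0.7 line angle -10.2
```

Call:
{"op": "arm_command", "data": {
  "increments": "0.0003 0.003 0 0 0; 0.0004 0.003 0 0 0; -0.01 0 0 0 0; -0.02 0 0 0 0; -0.025 0 0 0 0; 0 0 0 0 0"
}}

```text
clock: 8.93
tcp_pos: [461.4, 182.8, 107.8]
tool_rot: [-2.208, 1.559, 0.841]
force: [1.0, 0.0, -0.4]
finger_gap: 0.6
```

```bash
python3 - <<'E'
from h import *
go(462,-29,80,86.5)
im=bot.snapshot('wrist'); cv2.imwrite('pics/w6.png',im); c=cam('wrist')
u=proj(c,[[518,178,22]])[0];print(u); x,y=int(u[0]),int(u[1])
roll(im,c,(x-40,y-20,x+40,y+15))
E
```

```text
TCP [461.4 182.8 107.8] jaw -95.3 gap 0.6 F [ 1.   0.  -0.4] t 8.9 q6 1.9 down [ 0.008  0.009 -1.   ]
shift [ 0.026   0.2111 -0.0199] len 214
turn tool x rad -0.031  alt 3.111
[321.94766038 136.51205009]
rail pt [520.4 177.3  22. ] yaw -5.7 halfpx 26.0 red -0.25 0.25 view -0.7 line angle 0.7
```

Call:
{"op": "arm_command", "data": {
  "increments": "0 0.01 -0.001 -0.03 0; 0 0.023 -0.002 0 0; 0 0.025 -0.0025 0 0; 0 0.025 -0.0025 0 0; 0 0.025 -0.0025 0 0; 0 0.025 -0.0025 0 0; 0 0.025 -0.0025 0 0; 0.01 0.025 -0.0025 0 0; 0.01 0.02 -0.001 0 0; 0.005 0.005 0 0 0; 0 0 0 0 0; 0 0 0 0 0"
}}

```text
clock: 9.98
tcp_pos: [464.7, -31.8, 73.4]
tool_rot: [-1.388, 1.561, 1.696]
force: [0.4, 0.0, 0.4]
finger_gap: 0.5
```

```bash
python3 - <<'E'
from h import *
go(464,-30,53,86.5)
im=bot.snapshot('wrist'); cv2.imwrite('pics/w7.png',im); c=cam('wrist')
u=proj(c,[[518,-23.5,22]])[0];print(u); x,y=int(u[0]),int(u[1])
roll(im,c,(x-45,y-15,x+45,y+15))
E
```

```text
TCP [464.7 -31.8  73.4] jaw -93.3 gap 0.5 F [0.4 0.  0.4] t 10.0 q6 1.4 down [-0.001  0.01  -1.   ]
shift [ 0.0204 -0.0015  0.0008] len 20
turn tool x rad 0.004  alt -3.138
[304.9400064  148.60302456]
rail pt [518.7 -23.8  22. ] yaw -2.8 halfpx 30.5 red 0.8 1.0 view -3.6 line angle 71.4
```

Call:
{"op": "arm_command", "data": {
  "increments": "0.012 0 0 0 0; 0.006 0 0 0 0; 0.002 0 0 0 0; 0.0005 0 0 0 0; 0 0 0 0 0"
}}

```text
clock: 10.45
tcp_pos: [465.2, -27.2, 53.6]
tool_rot: [-1.524, 1.561, 1.566]
force: [0.2, 1.0, 0.7]
finger_gap: 0.6
```

Call:
{"op": "arm_command", "data": {
  "increments": "0.001 0.002 0 0 0; 0.001 0.001 0 0 0; 0.0005 0 0 0 0"
}}

```text
clock: 10.7
tcp_pos: [465.4, -29.8, 51.8]
tool_rot: [-1.68, 1.562, 1.411]
force: [0.5, 0.3, -0.6]
finger_gap: 0.6
```

Call:
{"op": "arm_command", "data": {
  "increments": "0.0008 0 0 0 0; 0.0006 0 0 0 0"
}}

```text
clock: 10.87
tcp_pos: [465.5, -30.0, 50.6]
tool_rot: [-1.741, 1.562, 1.349]
force: [-0.0, 0.1, 0.2]
finger_gap: 0.5
```

Call:
{"op": "arm_command", "data": {
  "increments": "0.0008 -0.002 0 0 0"
}}

```text
clock: 10.95
tcp_pos: [465.9, -28.3, 50.1]
tool_rot: [-1.811, 1.562, 1.28]
force: [-5.4, -3.0, 19.8]
finger_gap: 0.6
```

Call:
{"op": "arm_command", "data": {
  "increments": "0.0001 -0.004 0 0 0; 0.0005 -0.005 0 0 0; 0.0005 -0.005 0 0 0; 0.0006 -0.005 0 0 0; 0.0006 -0.005 0 0 0"
}}

```text
clock: 11.37
tcp_pos: [467.5, -4.3, 51.2]
tool_rot: [-2.15, 1.561, 0.939]
force: [-1.4, 0.3, 10.4]
finger_gap: 0.6
```

```bash
python3 - <<'E'
from h import *
go(464,-30,53,86.5)
im=bot.snapshot('wrist'); cv2.imwrite('pics/w8.png',im); c=cam('wrist')
u=proj(c,[[518,-13.5,22]])[0];print(u); x,y=int(u[0]),int(u[1])
roll(im,c,(x-50,y-15,x+50,y+15))
E
```

```text
TCP [467.5  -4.3  51.2] jaw -93.0 gap 0.6 F [-1.4  0.3 10.4] t 11.4 q6 1.45 down [ 0.006  0.008 -1.   ]
shift [-0.002   0.0259  0.0021] len 26
turn tool x rad 0.008  alt -3.133
[335.46159879 157.66683816]
rail pt [518.8 -10.2  22. ] yaw -3.1 halfpx 33.25 red 0.38 0.82 view 0.5 line angle 38.2
```

Call:
{"op": "arm_command", "data": {
  "increments": "0.0004 -0.005 0 0 0; 0.0005 -0.005 0 0 0; 0.0004 -0.004 0 0 0; -0.008 0 0 0 0; -0.004 0.008 0 0 0; 0 0.008 0 0 0; 0 0.004 0 0 0; 0 0 0 0 0"
}}

```text
clock: 12.08
tcp_pos: [467.2, -10.4, 63.5]
tool_rot: [-2.244, 1.561, 0.847]
force: [0.4, -0.6, 0.8]
finger_gap: 0.2
```

```bash
python3 - <<'E'
from h import *
go(464,-10,53,86.5)
im=bot.snapshot('wrist'); cv2.imwrite('pics/w9.png',im); c=cam('wrist')
u=proj(c,[[518,-5,22]])[0];print(u); x,y=int(u[0]),int(u[1])
roll(im,c,(x-50,y-15,x+50,y+15))
E
```

```text
TCP [467.2 -10.4  63.5] jaw -92.9 gap 0.2 F [ 0.4 -0.6  0.8] t 12.1 q6 1.44 down [ 0.007  0.008 -1.   ]
shift [ 0.0105 -0.0001  0.0032] len 11
turn tool x rad 0.01  alt -3.132
[309.38608276 155.20791524]
rail pt [518.6  -2.   22. ] yaw -4.7 halfpx 31.5 red -0.17 0.33 view -3.7 line angle 8.4
```

Call:
{"op": "arm_command", "data": {
  "increments": "0 -0.007 0 0 0; 0.007 0 0 0 0; 0.003 0 0 0 0; 0.0005 0 0 0 0; 0 0 0 0 0"
}}

```text
clock: 12.55
tcp_pos: [467.3, -2.6, 51.4]
tool_rot: [-2.145, 1.561, 0.944]
force: [0.2, 0.5, 0.6]
finger_gap: 0.6
```

Call:
{"op": "arm_command", "data": {
  "increments": "0.0006 0 0 0 0; 0.0004 -0.003 0 0 0; 0.0004 -0.002 0 0 0; -0.01 0 0 0 0; -0.02 0 0 0 0; -0.025 0 0 0 0; -0.01 0 0 0 0; 0 0 0 0 0"
}}

```text
clock: 13.22
tcp_pos: [466.6, 2.8, 118.0]
tool_rot: [-1.895, 1.562, 1.195]
force: [0.1, 0.5, 0.0]
finger_gap: 0.8
```

```bash
python3 - <<'E'
from h import *
go(467,182.5,80,84.5)
im=bot.snapshot('wrist'); cv2.imwrite('pics/w10.png',im); c=cam('wrist')
u=proj(c,[[518,-0,22]])[0];print(u); x,y=int(u[0]),int(u[1])
roll(im,c,(x-40,y-12,x+40,y+18))
E
```

```text
TCP [466.6   2.8 118. ] jaw -92.9 gap 0.8 F [0.1 0.5 0. ] t 13.2 q6 1.47 down [ 0.003  0.008 -1.   ]
shift [ 0.0394 -0.1792  0.0089] len 184
turn tool x rad 0.045  alt -3.097
[323.07925411 142.54196627]
rail pt [5.166e+02 4.000e-01 2.200e+01] yaw -4.2 halfpx 24.5 red -0.31 0.18 view -0.6 line angle -3.1
```

Call:
{"op": "arm_command", "data": {
  "increments": "-0.02 -0.001 0.002 0 0.095; -0.03 -0.003 0.002 0 0.095; -0.03 -0.003 0.002 0 0.095; -0.03 -0.003 0.002 0 0.095; -0.03 -0.003 0.002 0 0.095; -0.03 -0.003 0.002 0 0.095; -0.02 -0.003 0.002 0 0.095; 0 0 0 0 0.095; 0 0 0 0 0.095"
}}

```text
clock: 14.02
tcp_pos: [451.6, 21.9, 307.2]
tool_rot: [-0.735, 1.557, 2.356]
force: [-0.2, 0.3, -0.0]
finger_gap: 55.2
```

```bash
python3 - <<'E'
from h import *
go(467,182.5,80,84.5)
im=bot.snapshot('wrist'); cv2.imwrite('pics/w11.png',im); np.save('w11.npy',np.array(cam('wrist'),dtype=object),allow_pickle=True)
E
```

```text
TCP [451.6  21.9 307.2] jaw -92.9 gap 55.2 F [-0.2  0.3 -0. ] t 14.0 q6 1.51 down [-0.01  0.01 -1.  ]
shift [ 0.2286 -0.1591 -0.0096] len 279
turn tool x rad 0.045  alt -3.097
```

View pics/w11.png

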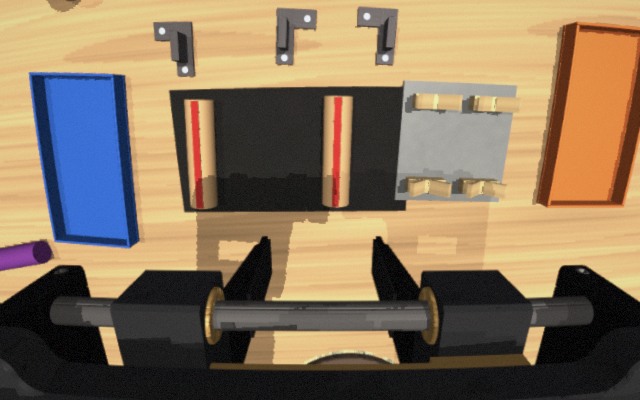

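Both rails now show a red line on top, at (197,150) and (337,150), and all three brackets are in view. Next I measure the rails, cradle and trays.

```bash
python3 - <<'E'
from h import *
im=cv2.imread('pics/w11.png'); c=tuple(np.load('w11.npy',allow_pickle=True)); hsv=cv2.cvtColor(im,cv2.COLOR_BGR2HSV)
def box(m,x0,y0,x1,y1):
    o=np.zeros_like(m); o[y0:y1,x0:x1]=m[y0:y1,x0:x1]; return o
for r in rails(im,c,[(180,92,222,206),(316,92,358,207)]): print(r)
for r in ([182,105,222,125],[182,170,222,190],[316,105,358,125],[316,170,358,190]): roll(im,c,r)
print('blue',rect(c,box(cv2.inRange(hsv,(100,120,40),(118,255,255)),25,60,145,255),28,800))
o=box(cv2.inRange(hsv,(5,170,40),(16,255,255)),530,10,640,220); print('or',rect(c,o,28,800))
g=box(cv2.inRange(hsv,(0,0,60),(180,45,200)),396,75,520,206); print('cr',rect(c,cv2.morphologyEx(g,cv2.MORPH_CLOSE,np.ones((13,13))),6,800))
ws=cv2.inRange(hsv,(0,0,150),(180,40,255))
k=[x.reshape(-1,2).mean(0) for x in cv2.findContours(box(ws,140,0,400,80),0,1)[0]]; print(np.c_[k,ray(c,k,5)[:,:2]].round(1).tolist())
cv2.imwrite('pics/crop2.png',cv2.resize(im[75:210,390:525],(675,600)[::1],interpolation=2)[:600])
E
```

```text
(array([470.9, 185.6,  22. ]), np.float64(-8.9), np.float64(141.7), np.float64(29.0), array([-0.19,  0.48]), 105)
(array([463.1,   4.3,  22. ]), np.float64(-3.7), np.float64(145.4), np.float64(28.0), array([-0.02,  0.5 ]), 110)
rail pt [521.9 177.8  22. ] yaw -6.4 halfpx 15.0 red -0.53 -0.05 view -20.0 line angle 2.4
rail pt [436.6 186.4  22. ] yaw -6.4 halfpx 14.0 red -0.51 -0.04 view -21.0 line angle 4.6
rail pt [5.118e+02 5.000e-01 2.200e+01] yaw -4.7 halfpx 15.0 red -0.25 0.2 view 2.1 line angle -3.7
rail pt [427.5   6.4  22. ] yaw -2.3 halfpx 14.0 red -0.21 0.29 view 1.3 line angle 0.8
blue [(467.6, 345.9, 237.6, 133.2, -6.7, [85.0, 156.0])]
or [(493.8, -341.1, 237.0, 136.7, -2.7, [593.0, 117.0])]
cr [(465.3, -154.6, 160.2, 151.4, -3.7, [459.0, 141.0])]
[[184.5, 69.1, 579.9, 195.3], [385.0, 57.5, 579.0, -62.2], [283.8, 57.3, 585.6, 65.5], [161.4, 30.6, 628.8, 218.8], [307.0, 18.0, 630.0, 33.6], [366.5, 15.7, 629.1, -39.8]]
```

View pics/crop2.png

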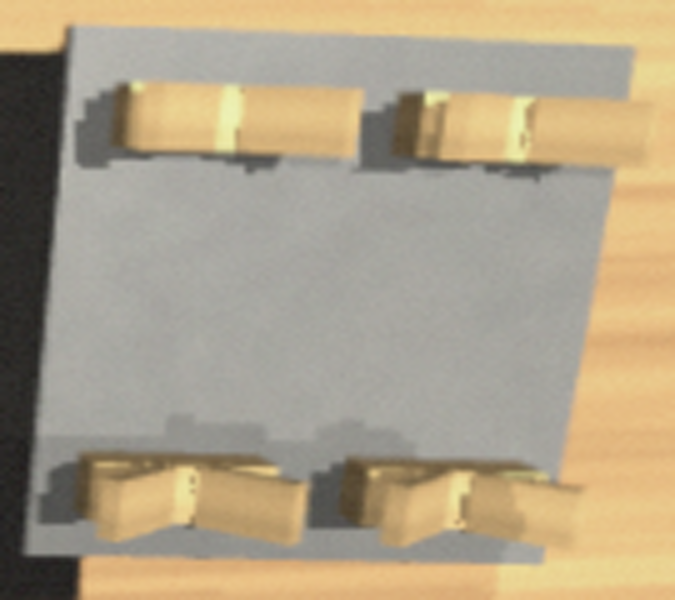

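```bash
python3 - <<'E'
from h import *
c=tuple(np.load('w11.npy',allow_pickle=True))
P=ray(c,[(436,102),(428.6,186.4),(494.4,103),(482.4,187)],22.5); print(P.round(1)); print((P[0]+P[1])/2,(P[2]+P[3])/2)
go(464,4,60,86.3)
E
```

```text
[[ 522.  -123.4   22.5]
 [ 412.3 -117.8   22.5]
 [ 518.3 -199.    22.5]
 [ 408.  -192.    22.5]]
[ 467.11591298 -120.56938217   22.5       ] [ 463.19346885 -195.4952293    22.5       ]
TCP [451.6  21.9 306.9] jaw -92.9 gap 58.6 F [ 1.  -0.3  0.3] t 14.1 q6 1.51 down [-0.01  0.01 -1.  ]
shift [ 0.2466  0.0195 -0.016 ] len 248
turn tool x rad 0.013  alt -3.128
```

Call:
{"op": "arm_command", "data": {
  "increments": "0.015 0.002 -0.001 0.013 0.06; 0.03 0.003 -0.002 0 0.06; 0.03 0.003 -0.002 0 0.06; 0.03 0.003 -0.002 0 0.06; 0.03 0.002 -0.002 0 0.06; 0.03 0.002 -0.002 0 0.06; 0.03 0.002 -0.001 0 0.06; 0.025 0.002 0 0 0.06; 0.01 0 0 0 0.06; 0 0 0 0 0.06",
  "grip_force": 40
}}

```text
clock: 14.9
tcp_pos: [452.7, 3.5, 53.0]
tool_rot: [-0.346, 1.54, 2.73]
force: [0.7, -0.0, -0.7]
finger_gap: 60.2
```

```bash
python3 - <<'E'
from h import *
im=bot.snapshot('wrist'); cv2.imwrite('pics/w12.png',im); c=cam('wrist')
u=proj(c,[[515,0,22]])[0];print(u); x,y=int(u[0]),int(u[1])
roll(im,c,(x-45,y-12,x+45,y+15))
go(464,4,18,86.3)
E
```

```text
[321.59976287 135.00537233]
rail pt [514.5   0.9  22. ] yaw -3.8 halfpx 34.0 red -0.32 0.21 view -1.3 line angle -2.2
TCP [452.8   3.5  53.8] jaw -93.8 gap 60.2 F [ 0.6 -0.8 -0.1] t 14.9 q6 1.48 down [-0.028  0.012 -1.   ]
shift [ 0.0354 -0.0008 -0.0122] len 37
turn tool x rad -0.001  alt 3.14
```

Call:
{"op": "arm_command", "data": {
  "increments": "0 -0.0005 -0.008 0 0.06; 0.012 0 -0.004 0 0.06; 0.015 0 0 0 0.06; 0.006 0 0 0 0.06; 0.001 0 0 0 0.06"
}}

```text
clock: 15.37
tcp_pos: [467.4, 3.4, 20.4]
tool_rot: [-0.393, 1.544, 2.682]
force: [0.3, -0.4, 0.8]
finger_gap: 60.3
```

```bash
python3 - <<'E'
from h import *
go(464,4.2,18,86.3)
E
```

```text
TCP [467.4   3.4  20.4] jaw -93.8 gap 60.3 F [ 0.3 -0.4  0.8] t 15.4 q6 1.48 down [-0.024  0.012 -1.   ]
shift [ 0.0025 -0.0006  0.0034] len 4
turn tool x rad -0.002  alt 3.14
```

Call:
{"op": "arm_command", "data": {
  "increments": "0.001 -0.0008 0.002 0 0.06; 0 0 0 0 0.045; 0 0 0 0 0.038; 0 0 0 0 0.034; 0 0 0 0 0.03; 0 0 0 0 0.03; 0 0 0 0 0.03"
}}

```text
clock: 15.95
tcp_pos: [466.9, 4.4, 22.7]
tool_rot: [-0.46, 1.548, 2.616]
force: [-0.5, -0.5, -1.6]
finger_gap: 35.3
```

```bash
python3 - <<'E'
from h import *
go(464,4.2,80,86.3)
E
```

```text
TCP [466.9   4.4  22.7] jaw -93.8 gap 35.3 F [-0.5 -0.5 -1.6] t 15.9 q6 1.48 down [-0.019  0.011 -1.   ]
shift [-0.0572 -0.0002  0.004 ] len 57
turn tool x rad -0.001  alt 3.14
```

Call:
{"op": "arm_command", "data": {
  "increments": "-0.01 0 0 0 0.03; -0.02 0 0 0 0.03; -0.02 0 0 0 0.03; -0.015 0 0 0 0.03; 0 0.01 0 0 0.03; 0 0.02 0 0 0.03; 0 0.025 0 0 0.03; 0 0.025 0 0 0.03; 0 0.025 0 0 0.03; 0 0.025 0 0 0.03; 0 0.025 0 0 0.03; 0 0.02 0 0 0.03; 0 0.01 0 0 0.03; 0 0 0 0 0.03"
}}

```text
clock: 17.12
tcp_pos: [451.8, -193.1, 82.1]
tool_rot: [-0.413, 1.544, 2.666]
force: [-0.7, 0.8, -1.4]
finger_gap: 35.6
```

```bash
python3 - <<'E'
from h import *
go(466,-193.5,75,86.3)
im=bot.snapshot('wrist'); cv2.imwrite('pics/w13.png',im); np.save('w13.npy',np.array(cam('wrist'),dtype=object),allow_pickle=True)
E
```

```text
TCP [ 451.8 -193.1   82.1] jaw -93.6 gap 35.6 F [-0.7  0.8 -1.4] t 17.1 q6 1.1 down [-0.024  0.012 -1.   ]
shift [ 0.0068 -0.0004 -0.0143] len 16
turn tool x rad 0.002  alt -3.14
```

View pics/w13.png

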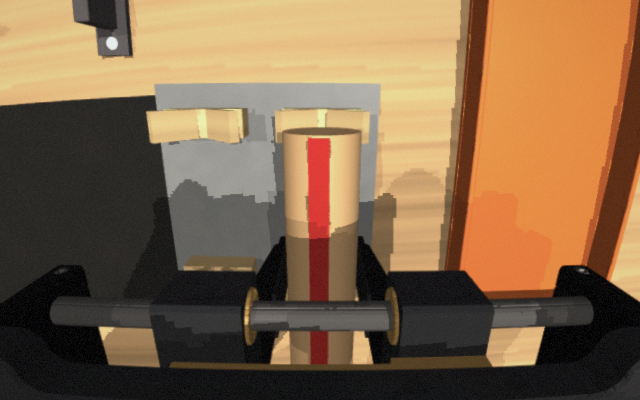

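```bash
python3 - <<'E'
from h import *
im=cv2.imread('pics/w13.png'); c=tuple(np.load('w13.npy',allow_pickle=True))
print('block centre',ray(c,[(322.5,108),(198,108)],46).round(1),'valley',ray(c,[(323,125),(202,127)],22.5).round(1))
print('rail end top',ray(c,[(322,130)],99).round(1)); roll(im,c,(275,140,370,200),z=81.4)
print('plate corners',ray(c,[(155,85),(380,85)],6).round(1))
E
```

```text
block centre [[ 528.2 -196.8   46. ]
 [ 533.  -127.7   46. ]] valley [[ 516.8 -196.2   22.5]
 [ 520.7 -119.8   22.5]]
rail end top [[ 522.  -196.6   99. ]]
rail pt [ 501.7 -195.1   81.4] yaw -4.0 halfpx 38.5 red -0.36 0.19 view -1.3 line angle -3.6
plate corners [[ 549.4  -86.1    6. ]
 [ 538.8 -234.7    6. ]]
```

Call:
{"op": "arm_command", "data": {
  "increments": "0 0 -0.008 0 0.03; 0.008 0 -0.003 0 0.03; 0.012 0 -0.001 0 0.03; 0.006 0 0 0 0.03; 0.002 0 0 0 0.03; 0 0 0 0 0.03"
}}

```text
clock: 17.67
tcp_pos: [465.0, -189.1, 51.9]
tool_rot: [-0.361, 1.544, 2.724]
force: [-9.0, -14.1, 10.8]
finger_gap: 35.1
```

```bash
python3 - <<'E'
from h import *
go(462.5,-192.3,48.7,86)
E
```

```text
TCP [ 465.  -189.1   51.9] jaw -93.3 gap 35.1 F [ -9.  -14.1  10.8] t 17.7 q6 1.12 down [-0.025  0.011 -1.   ]
shift [0.0032 0.0033 0.0022] len 5
turn tool x rad 0.013  alt -3.129
```

Call:
{"op": "arm_command", "data": {
  "increments": "0 0.002 0.001 0.006 0.03; 0.0015 0.001 0.001 0.006 0.03; 0.001 0 0 0 0.03; 0 0 0 0 0.03"
}}

```text
clock: 18.0
tcp_pos: [463.1, -191.2, 49.9]
tool_rot: [-0.305, 1.544, 2.77]
force: [-3.6, -4.0, 1.0]
finger_gap: 35.3
```

```bash
python3 - <<'E'
from h import *
go(462.5,-192.3,48.7,86)
im=bot.snapshot('wrist'); cv2.imwrite('pics/w14.png',im); c=cam('wrist'); u=proj(c,[[505,-195,48]])[0]; x,y=map(int,u); print(u)
roll(im,c,(x-48,y-5,x+48,y+40),z=48)
E
```

```text
TCP [ 463.1 -191.2   49.9] jaw -93.8 gap 35.3 F [-3.6 -4.   1. ] t 18.0 q6 1.12 down [-0.025  0.01  -1.   ]
shift [0.0012 0.0012 0.0005] len 2
turn tool x rad 0.003  alt -3.138
[324.40315186 185.21173546]
rail pt [ 496.6 -193.2   48. ] yaw -3.8 halfpx 37.5 red -0.34 0.22 view -1.5 line angle -2.2
```

Call:
{"op": "arm_command", "data": {
  "increments": "0.0015 0.001 0 0 0.03; 0.0005 0 0 0 0.04; 0 0 0 0 0.052; 0 0 0 0 0.052; 0 0 0 0 0.052"
}}

```text
clock: 18.47
tcp_pos: [463.5, -191.1, 48.2]
tool_rot: [-0.3, 1.546, 2.776]
force: [-0.5, -0.1, 0.3]
finger_gap: 50.9
```

Call:
{"op": "arm_command", "data": {
  "increments": "-0.01 0 0 0 0.052; -0.025 0 0 0 0.052; -0.025 0 0 0 0.052; -0.025 0 0 0 0.052; -0.01 0 0 0 0.052; 0 0 0 0 0.052"
}}

```text
clock: 18.97
tcp_pos: [465.2, -190.7, 148.9]
tool_rot: [-0.337, 1.542, 2.741]
force: [0.4, 0.5, -0.7]
finger_gap: 51.8
```

```bash
python3 - <<'E'
from h import *
im=bot.snapshot('wrist'); cv2.imwrite('pics/w15.png',im); c=cam('wrist'); u=proj(c,[[505,-195,48]])[0]; x,y=map(int,u); print(u)
roll(im,c,(x-38,y-5,x+38,y+25),z=48)
go(469,183,80,84.3)
E
```

```text
[325.44619773 153.23043938]
rail pt [ 497.8 -195.5   48. ] yaw -4.4 halfpx 23.5 red -0.23 0.28 view -0.4 line angle 1.6
TCP [ 465.1 -190.6  148.2] jaw -93.7 gap 52.1 F [ 0.6 -0.2 -0.5] t 19.0 q6 1.12 down [-0.027  0.011 -1.   ]
shift [ 0.0723 -0.3724  0.0182] len 380
turn tool x rad 0.035  alt -3.107
```

Call:
{"op": "arm_command", "data": {
  "increments": "0 -0.015 0.001 0.035 0.06; 0 -0.025 0.001 0 0.06; 0 -0.028 0.001 0 0.06; 0 -0.028 0.001 0 0.06; 0 -0.028 0.001 0 0.06; 0 -0.028 0.001 0 0.06; 0 -0.028 0.001 0 0.06; 0 -0.028 0.001 0 0.06; 0 -0.028 0.001 0 0.06; 0 -0.028 0.001 0 0.06; 0 -0.028 0.001 0 0.06; 0.01 -0.028 0.001 0 0.06; 0.015 -0.025 0 0 0.06; 0.02 -0.015 0 0 0.06; 0.015 0 0 0 0.06; 0.01 0 0 0 0.06; 0 0 0 0 0.06"
}}

```text
clock: 20.43
tcp_pos: [480.3, 188.0, 66.7]
tool_rot: [-0.156, 1.525, 2.882]
force: [-1.2, -0.5, -0.9]
finger_gap: 59.7
```

```bash
python3 - <<'E'
from h import *
go(469,183,20,84.3)
im=bot.snapshot('wrist'); cv2.imwrite('pics/w16.png',im); c=cam('wrist'); u=proj(c,[[518,178,22]])[0]; x,y=map(int,u); print(u)
roll(im,c,(x-45,y-12,x+45,y+15))
E
```

```text
TCP [480.3 188.   66.7] jaw -95.9 gap 59.7 F [-1.2 -0.5 -0.9] t 20.4 q6 1.88 down [-0.044  0.012 -0.999]
shift [0.0471 0.0065 0.0086] len 48
turn tool x rad -0.004  alt 3.138
[332.36371174 171.11608948]
rail pt [517.4 177.8  22. ] yaw -6.6 halfpx 30.5 red -0.21 0.31 view 0.1 line angle 2.8
```

Call:
{"op": "arm_command", "data": {
  "increments": "0.006 0.003 0.005 0 0.06; 0.015 0.0025 0.004 0 0.06; 0.015 0.001 0.001 0 0.06; 0.009 0 0 0 0.06; 0.001 0 0 0 0.06"
}}

```text
clock: 20.9
tcp_pos: [467.2, 181.3, 21.5]
tool_rot: [-0.189, 1.528, 2.848]
force: [-0.0, -0.4, -0.3]
finger_gap: 59.9
```

```bash
python3 - <<'E'
from h import *
go(469,183,20,84.3)
E
```

```text
TCP [467.2 181.3  21.5] jaw -96.0 gap 59.9 F [-0.  -0.4 -0.3] t 20.9 q6 1.87 down [-0.041  0.012 -0.999]
shift [ 0.0015 -0.0019 -0.0017] len 3
turn tool x rad -0.006  alt 3.136
```

Call:
{"op": "arm_command", "data": {
  "increments": "0.0015 -0.0018 -0.001 0 0.06; 0.0005 0 0 0 0.045; 0 0 0 0 0.038; 0 0 0 0 0.034; 0 0 0 0 0.03; 0 0 0 0 0.03; 0 0 0 0 0.03; -0.01 0 0 0 0.03; -0.02 0 0 0 0.03; -0.02 0 0 0 0.03; -0.02 0 0 0 0.03; -0.01 0 0 0 0.03; 0 0 0 0 0.03"
}}

```text
clock: 21.98
tcp_pos: [472.1, 181.7, 107.5]
tool_rot: [-0.198, 1.529, 2.837]
force: [-0.5, -0.3, -0.9]
finger_gap: 35.4
```

```bash
python3 - <<'E'
from h import *
go(467,-117.3,85,86)
im=bot.snapshot('wrist'); cv2.imwrite('pics/w17.png',im); c=cam('wrist'); p,_,_=pose(); u=proj(c,[[p[0]+45,p[1]-4,p[2]-1]])[0]; x,y=map(int,u); print(u)
roll(im,c,(x-50,y-12,x+50,y+15),z=p[2]-1)
hsv=cv2.cvtColor(im,cv2.COLOR_BGR2HSV); m=cv2.inRange(hsv,(0,55,70),(32,255,255)); print(np.flatnonzero(m[:,x]).min(), [int(v) for v in np.flatnonzero(np.diff(m[80:200,x].astype(int)))+80])
E
```

```text
TCP [472.1 181.7 107.5] jaw -96.1 gap 35.4 F [-0.5 -0.3 -0.9] t 22.0 q6 1.88 down [-0.04   0.013 -0.999]
shift [ 0.019   0.298  -0.0274] len 300
turn tool x rad -0.036  alt 3.105
[320.56859836 179.70980262]
rail pt [516.8 177.3 105.8] yaw -6.0 halfpx 39.0 red -0.27 0.27 view -2.1 line angle 2.1
0 [94, 118]
```

Call:
{"op": "arm_command", "data": {
  "increments": "0 0.015 -0.001 -0.036 0.03; 0 0.025 -0.002 0 0.03; 0 0.027 -0.002 0 0.03; 0 0.027 -0.002 0 0.03; 0 0.027 -0.002 0 0.03; 0 0.027 -0.002 0 0.03; 0 0.027 -0.002 0 0.03; 0 0.027 -0.002 0 0.03; 0 0.027 -0.002 0 0.03; 0 0.027 -0.002 0 0.03; 0 0.02 0 0 0.03; 0 0.01 0 0 0.03; 0 0 0 0 0.03"
}}

```text
clock: 23.12
tcp_pos: [466.5, -116.3, 96.1]
tool_rot: [-0.224, 1.518, 2.854]
force: [-0.9, -0.0, -0.8]
finger_gap: 35.3
```

```bash
python3 - <<'E'
from h import *
go(467,-117.3,75,86)
im=bot.snapshot('wrist'); cv2.imwrite('pics/w18.png',im); c=cam('wrist'); p,_,_=pose(); u=proj(c,[[p[0]+45,p[1]-4,p[2]-1]])[0]; x,y=map(int,u); print(u)
roll(im,c,(x-50,y-12,x+50,y+15),z=p[2]-1)
for e in (60,65,70,75): print(e,proj(c,[[p[0]+e,p[1]-4,p[2]+17]])[0].round())
E
```

```text
TCP [ 466.5 -116.3   96.1] jaw -93.7 gap 35.3 F [-0.9 -0.  -0.8] t 23.1 q6 1.26 down [-0.05   0.015 -0.999]
shift [ 0.0211  0.0013 -0.0016] len 21
turn tool x rad 0.005  alt -3.136
[324.63879852 179.97820224]
rail pt [ 511.5 -117.9   95.1] yaw -2.6 halfpx 38.5 red -0.3 0.27 view -1.7 line angle 0.9
60 [322. 157.]
65 [322. 145.]
70 [321. 132.]
75 [320. 120.]
```

View pics/w18.png

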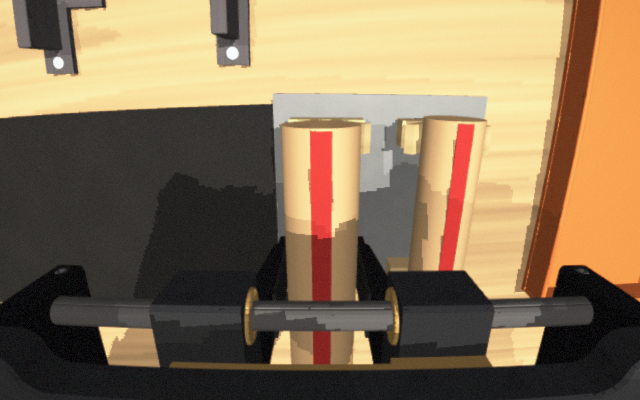

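Call:
{"op": "arm_command", "data": {
  "increments": "0.005 0.001 0.001 0.005 0.03; 0.012 0.001 0 0 0.03; 0.014 0.001 0 0 0.03; 0.008 0 0 0 0.03; 0.002 0 0 0 0.03; 0 0 0 0 0.03"
}}

```text
clock: 23.67
tcp_pos: [462.7, -112.4, 52.7]
tool_rot: [-0.214, 1.518, 2.863]
force: [-6.1, -15.0, 7.9]
finger_gap: 35.4
```

```bash
python3 - <<'E'
from h import *
go(463,-117.3,49,86)
E
```

```text
TCP [ 462.7 -112.4   52.7] jaw -93.7 gap 35.4 F [ -6.1 -15.    7.9] t 23.7 q6 1.27 down [-0.051  0.015 -0.999]
shift [ 0.0036  0.0049 -0.0008] len 6
turn tool x rad 0.005  alt -3.137
```

Call:
{"op": "arm_command", "data": {
  "increments": "0 0.003 0 0 0.03; 0.001 0.002 0 0 0.03; 0.0015 0.0005 0 0 0.03; 0.001 0 0 0 0.03; 0 0 0 0 0.03"
}}

```text
clock: 24.08
tcp_pos: [462.6, -116.6, 49.7]
tool_rot: [-0.211, 1.519, 2.868]
force: [-0.9, -2.0, -0.5]
finger_gap: 35.5
```

```bash
python3 - <<'E'
from h import *
go(463,-117.3,49,86)
E
```

```text
TCP [ 462.6 -116.6   49.7] jaw -93.6 gap 35.5 F [-0.9 -2.  -0.5] t 24.1 q6 1.26 down [-0.05   0.014 -0.999]
shift [ 0.0007  0.0006 -0.0004] len 1
turn tool x rad 0.007  alt -3.135
```

Call:
{"op": "arm_command", "data": {
  "increments": "0.001 0.0005 0 0 0.03; 0.0005 0 0 0 0.04; 0 0 0 0 0.052; 0 0 0 0 0.052; 0 0 0 0 0.052; -0.01 0 0 0 0.052; -0.02 0 0 0 0.052; -0.03 0 0 0 0.052; -0.03 0 0 0 0.052; -0.03 0 0 0 0.052; -0.03 0 0.01 0 0.052; -0.02 -0.01 0.01 0 0.052; -0.02 -0.01 0.01 0 0.052; 0 -0.01 0 0 0.052; 0 -0.01 0 0 0.052; 0 0 0 0 0.052"
}}

```text
clock: 25.42
tcp_pos: [443.5, -75.8, 249.1]
tool_rot: [-0.233, 1.518, 2.844]
force: [-0.1, 0.1, 0.3]
finger_gap: 52.3
```

```bash
python3 - <<'E'
from h import *
go(605,-64.6,80,85)
im=bot.snapshot('wrist'); cv2.imwrite('pics/w19.png',im); c=cam('wrist'); np.save('w19.npy',np.array(c,dtype=object),allow_pickle=True)
for x,y in ((498,-119.5),(498,-194.5)):
    u=proj(c,[[x,y,48]])[0]; a,b=map(int,u); print(u); roll(im,c,(a-24,b-15,a+24,b+20),z=48)
hsv=cv2.cvtColor(im,cv2.COLOR_BGR2HSV); ws=cv2.inRange(hsv,(0,0,150),(180,40,255)); ws[100:]=0
k=[x.reshape(-1,2).mean(0) for x in cv2.findContours(ws,0,1)[0]]; print(np.c_[k,ray(c,k,5)[:,:2]].round(1).tolist())
E
```

```text
TCP [443.5 -75.8 249.1] jaw -93.7 gap 52.3 F [-0.1  0.1  0.3] t 25.4 q6 1.32 down [-0.051  0.016 -0.999]
shift [ 0.1608 -0.0194 -0.169 ] len 234
turn tool x rad 0.023  alt -3.119
[362.98111481 114.80892204]
rail pt [ 496.7 -121.1   48. ] yaw -4.0 halfpx 18.0 red -0.09 0.43 view 6.1 line angle 4.2
[436.43654176 110.80523562]
rail pt [ 496.7 -197.5   48. ] yaw 5.9 halfpx 20.0 red -0.05 0.41 view 17.8 line angle -7.0
[[17.5, 69.0, 580.0, 279.5], [0.0, 69.0, 583.3, 304.3], [389.1, 76.9, 533.5, -153.9], [80.2, 60.3, 579.3, 194.6], [187.0, 42.2, 585.2, 65.1], [303.2, 38.3, 578.8, -62.2], [51.9, 17.1, 629.4, 218.4]]
```

View pics/w19.png

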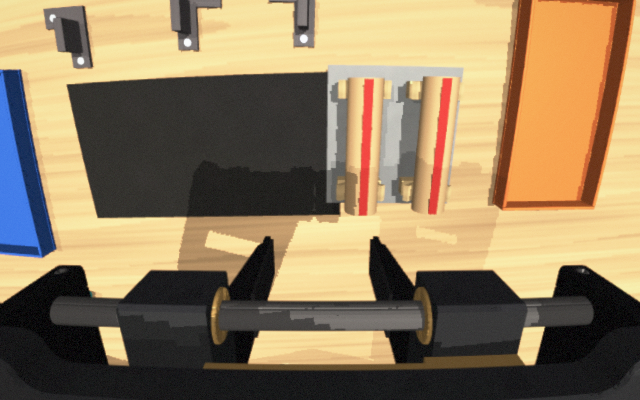

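The view shows both rails seated at (364,145) and (437,145), red line on top, and the brackets still at their places. Next are the brackets, starting with C.

Call:
{"op": "arm_command", "data": {
  "increments": "0 0 -0.015 0.023 0.04; 0.01 -0.001 -0.025 0 0.04; 0.02 -0.001 -0.025 0 0.04; 0.025 -0.001 -0.025 0 0.04; 0.025 -0.001 -0.025 0 0.04; 0.02 -0.001 -0.02 0 0.04; 0.015 0 -0.015 0 0.04; 0.01 0 -0.01 0 0.04; 0 0 0 0 0.04; 0 0 0 0 0.04"
}}

```text
clock: 26.3
tcp_pos: [601.5, -84.3, 95.3]
tool_rot: [-0.18, 1.501, 2.876]
force: [0.5, 0.2, -0.2]
finger_gap: 40.0
```

```bash
python3 - <<'E'
from h import *
go(603.7,-64.7,60,84.3)
go(603.7,-64.7,22,84.3)
E
```

```text
TCP [601.5 -84.3  95.3] jaw -94.9 gap 40.0 F [ 0.5  0.2 -0.2] t 26.3 q6 1.41 down [-0.067  0.018 -0.998]
shift [ 0.0354 -0.0193 -0.0029] len 40
turn tool x rad 0.013  alt -3.128
TCP [601.5 -84.3  95.3] jaw -94.9 gap 40.0 F [ 0.5  0.2 -0.2] t 26.3 q6 1.41 down [-0.067  0.018 -0.998]
shift [ 0.0733 -0.0188 -0.0055] len 76
turn tool x rad 0.013  alt -3.128
```

Call:
{"op": "arm_command", "data": {
  "increments": "0 -0.008 -0.001 0.013 0.04; 0.005 -0.007 -0.002 0 0.04; 0.01 -0.003 -0.001 0 0.04; 0.01 0 0 0 0.04; 0.008 0 0 0 0.04; 0.004 0 0 0 0.04; 0 0 0 0 0.04"
}}

```text
clock: 26.88
tcp_pos: [603.3, -63.8, 56.6]
tool_rot: [-0.165, 1.502, 2.877]
force: [0.2, -0.7, 0.5]
finger_gap: 40.5
```

```bash
python3 - <<'E'
from h import *
go(603.7,-64.7,22,84.3)
im=bot.snapshot('wrist'); c=cam('wrist'); cv2.imwrite('pics/w20.png',im)
for p in ((603.7,-64.7,35),(620,-66.4,35),(629,-39.8,5)): print(proj(c,[p])[0].round())
E
```

```text
TCP [603.3 -63.8  56.6] jaw -95.7 gap 40.5 F [ 0.2 -0.7  0.5] t 26.9 q6 1.45 down [-0.066  0.018 -0.998]
shift [ 0.0344  0.0013 -0.0028] len 35
turn tool x rad -0.001  alt 3.141
[324. 244.]
[324. 218.]
[281. 190.]
```

View pics/w20.png

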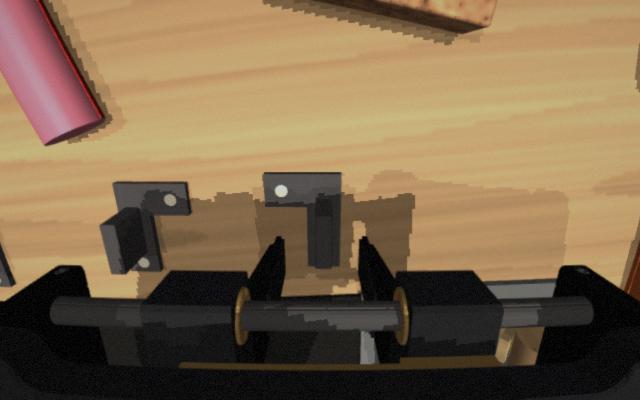

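The bracket's web at (322,235) sits midway between the fingers (283 and 362 px), so I descend and grip.

Call:
{"op": "arm_command", "data": {
  "increments": "0.01 0 -0.001 0 0.04; 0.01 0 -0.001 0 0.04; 0.008 0 -0.001 0 0.04; 0.004 0 0 0 0.04; 0 0 0 0 0.03; 0 0 0 0 0.02; 0 0 0 0 0.005; 0 0 0 0 0.005; 0 0 0 0 0.005",
  "grip_force": 40
}}

```text
clock: 27.68
tcp_pos: [604.7, -64.4, 21.7]
tool_rot: [-0.166, 1.503, 2.875]
force: [0.1, 0.3, -0.1]
finger_gap: 12.0
```

Call:
{"op": "arm_command", "data": {
  "increments": "-0.005 0 0 0 0.005; -0.01 0 0 0 0.005; -0.02 0 0 0 0.005; -0.02 0 0 0 0.005; -0.02 0 0 0 0.005; -0.01 0 0 0 0.005; 0 0 0 0 0.005"
}}

```text
clock: 28.27
tcp_pos: [610.5, -65.9, 114.3]
tool_rot: [-0.166, 1.504, 2.875]
force: [-1.6, 0.3, -1.0]
finger_gap: 9.7
```

```bash
python3 - <<'E'
from h import *
go(410,344.5,100,83.3)
E
```

```text
TCP [610.5 -65.9 114.3] jaw -95.8 gap 9.7 F [-1.6  0.3 -1. ] t 28.3 q6 1.45 down [-0.064  0.017 -0.998]
shift [ 0.0343 -0.3879  0.239 ] len 457
turn tool x rad 0.016  alt -3.125
```

Call:
{"op": "arm_command", "data": {
  "increments": "0 -0.015 0.01 0 0.005; 0.001 -0.025 0.015 0 0.005; 0.001 -0.026 0.016 0 0.005; 0.001 -0.026 0.016 0 0.005; 0.001 -0.026 0.016 0 0.005; 0.001 -0.026 0.016 0 0.005; 0.001 -0.026 0.016 0 0.005; 0.001 -0.026 0.016 0 0.005; 0.001 -0.026 0.016 0 0.005; 0.001 -0.026 0.016 0 0.005; 0.001 -0.026 0.016 0 0.005; 0.001 -0.026 0.016 0 0.005; 0.001 -0.026 0.016 0 0.005; 0.001 -0.024 0.014 0.016 0.005; 0 -0.015 0.01 0 0.005; 0 -0.01 0 0 0.005; 0 0 0 0 0.005"
}}

```text
clock: 29.68
tcp_pos: [401.0, 350.1, 110.7]
tool_rot: [-0.035, 1.491, 2.988]
force: [0.9, -2.1, -2.0]
finger_gap: 9.8
```

```bash
python3 - <<'E'
from h import *
go(410,344.5,60,83.3)
im=bot.snapshot('wrist'); c=cam('wrist'); cv2.imwrite('pics/w21.png',im)
hsv=cv2.cvtColor(im,cv2.COLOR_BGR2HSV); print(rect(c,cv2.inRange(hsv,(100,120,40),(118,255,255)),28,800))
E
```

```text
TCP [401.  350.1 110.7] jaw -96.8 gap 9.8 F [ 0.9 -2.1 -2. ] t 29.7 q6 2.21 down [-0.078  0.012 -0.997]
shift [ 0.0497  0.0047 -0.0136] len 52
turn tool x rad -0.002  alt 3.139
[(444.2, 356.1, 189.1, 118.5, -6.8, [302.0, 142.0])]
```

View pics/w21.png

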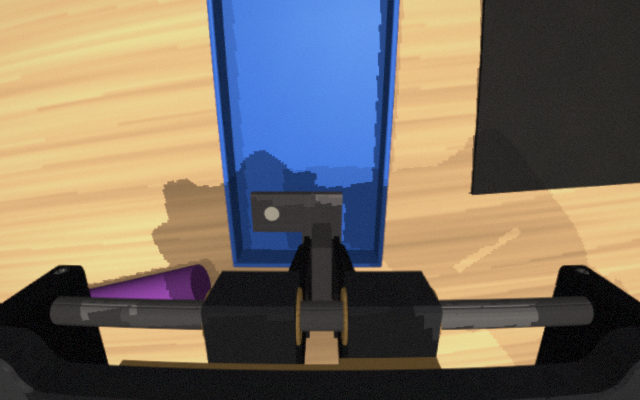

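```bash
python3 - <<'E'
from h import *
c=cam('wrist'); P=ray(c,[(233,266),(383,264),(217,60),(397,60)],28); print(P.round(1))
m=(P[0]+P[1])/2; x=np.array([np.cos(np.radians(-6.7)),np.sin(np.radians(-6.7)),0]); print('centre',(m+120*x).round(1)); m2=(P[2]+P[3])/2; print(m2.round(1),'yaw',np.degrees(np.arctan2(*(m2-m)[[1,0]])).round(1))
E
```

```text
[[357.3 426.3  28. ]
 [345.2 306.8  28. ]
 [509.4 404.6  28. ]
 [495.3 289.3  28. ]]
centre [470.4 352.5  28. ]
[502.4 347.   28. ] yaw -7.4
```

Call:
{"op": "arm_command", "data": {
  "increments": "0.005 0.002 -0.005 0 0.005; 0.01 0.002 -0.005 0 0.005; 0.015 0.001 -0.004 0 0.005; 0.015 0 -0.003 0 0.005; 0.012 0 0 0 0.005; 0.005 0 0 0 0.005; 0 0 0 0 0.005"
}}

```text
clock: 30.32
tcp_pos: [417.4, 334.5, 40.3]
tool_rot: [-0.005, 1.49, 3.008]
force: [-0.0, -0.2, -1.2]
finger_gap: 10.1
```

```bash
python3 - <<'E'
from h import *
go(412,345,26,83.3)
E
```

```text
TCP [417.4 334.5  40.3] jaw -97.3 gap 10.1 F [-0.  -0.2 -1.2] t 30.3 q6 2.16 down [-0.08   0.011 -0.997]
shift [ 0.0148 -0.0098  0.0055] len 19
turn tool x rad -0.011  alt 3.131
```

Call:
{"op": "arm_command", "data": {
  "increments": "0 -0.006 0.002 0 0.005; 0.006 -0.002 0 0 0.005; 0.005 0 0 0 0.005; 0.002 0 0 0 0.005; 0.001 0 0 0 0.005"
}}

```text
clock: 30.73
tcp_pos: [416.8, 342.5, 26.4]
tool_rot: [-0.016, 1.491, 2.995]
force: [-5.1, -5.6, 21.0]
finger_gap: 9.3
```

Call:
{"op": "arm_command", "data": {
  "increments": "-0.0005 0 0 0 0.015; 0 0 0 0 0.03; 0 0 0 0 0.035; 0 0 0 0 0.035; -0.01 0 0 0 0.035; -0.02 0 0 0 0.035; -0.03 0 0 0 0.035; -0.03 0 0 0 0.035; 0 0 0 0 0.035"
}}

```text
clock: 31.48
tcp_pos: [423.7, 341.6, 122.3]
tool_rot: [-0.003, 1.49, 3.01]
force: [1.3, -0.1, 0.3]
finger_gap: 35.1
```

```bash
python3 - <<'E'
from h import *
go(604.3,192.8,100,86)
im=bot.snapshot('wrist'); c=cam('wrist'); cv2.imwrite('pics/w22.png',im)
hsv=cv2.cvtColor(im,cv2.COLOR_BGR2HSV); ws=cv2.inRange(hsv,(0,0,130),(180,60,255)); ws[260:]=0
k=[x.reshape(-1,2).mean(0) for x in cv2.findContours(ws,0,1)[0] if cv2.contourArea(x)>20]; print(np.c_[k,ray(c,k,9)[:,:2]].round(1).tolist())
E
```

```text
TCP [423.7 341.6 122.3] jaw -97.4 gap 35.1 F [ 1.3 -0.1  0.3] t 31.5 q6 2.19 down [-0.08   0.011 -0.997]
shift [ 0.0063  0.1244 -0.1993] len 235
turn tool x rad -0.059  alt 3.083
[[288.0, 174.5, 441.4, 366.1]]
```

Bracket C is down flat; its toe dot is at (441,366), as expected. Next is bracket A, measured again on the way.

Call:
{"op": "arm_command", "data": {
  "increments": "-0.005 0.012 -0.005 -0.03 0.04; -0.005 0.02 -0.01 -0.03 0.04; -0.005 0.02 -0.012 0 0.04; -0.005 0.02 -0.012 0 0.04; 0 0.02 -0.012 0 0.04; 0 0.02 -0.012 0 0.04; 0 0.01 -0.012 0 0.04; 0 0 0 0 0.04; 0 0 0 0 0.04"
}}

```text
clock: 32.28
tcp_pos: [489.0, 207.9, 131.6]
tool_rot: [-0.031, 1.485, 3.047]
force: [-0.5, 0.6, -0.0]
finger_gap: 39.9
```

```bash
cat >> h.py <<'E'
def dots(z=5,vmax=235):
    im=bot.snapshot('wrist'); c=cam('wrist'); hsv=cv2.cvtColor(im,cv2.COLOR_BGR2HSV); ws=cv2.inRange(hsv,(0,0,120),(180,60,255)); ws[vmax:]=0
    k=np.array([x.reshape(-1,2).mean(0) for x in cv2.findContours(ws,0,1)[0] if 15<cv2.contourArea(x)<400]).reshape(-1,2); W=ray(c,k,z)[:,:2]
    print(np.c_[k,W].round(1).tolist())
    for i in range(len(k)):
        for j in range(len(k)):
            d=W[j]-W[i]
            if i!=j and 51<np.hypot(*d)<58:
                for n,s in (('L',1),('R',-1)):
                    a=np.arctan2(d[1],d[0])-s*np.arctan2(27,47)
                    o=W[i]+25*np.array([np.cos(a),np.sin(a)])
                    if abs(a)<1: print(n,'if leg dot',i,'toe',j,'origin',o.round(1),'yaw',np.degrees(a).round(1))
    return im,c
E
python3 - <<'E'
from h import *
im,c=dots(); cv2.imwrite('pics/w23.png',im)
go(604.3,192.8,60,86)
E
```

```text
[[499.4, 57.6, 585.2, 64.8]]
TCP [488.9 208.2 131.6] jaw -93.6 gap 40.1 F [ 0.5 -0.7 -0.1] t 32.3 q6 1.87 down [-0.086  0.008 -0.996]
shift [ 0.0613  0.0083 -0.1218] len 137
turn tool x rad 0.007  alt -3.135
```

```bash
python3 - <<'E'
from h import *
im=cv2.imread('pics/w23.png'); c=cam('wrist'); hsv=cv2.cvtColor(im,cv2.COLOR_BGR2HSV)
for p in ((579.6,195,5),(629,218.7,5),(604,193,35),(585.2,65,5)): 
    u=proj(c,[p])[0]; x,y=map(int,u.round()); print(u.round(), im[max(0,y-1):y+2,x-1:x+2].reshape(-1,3)[:3].tolist() if y<400 else '')
d=cv2.inRange(im,(0,0,0),(95,95,95)); d[200:]=0
for k in cv2.findContours(d,0,1)[0]:
    if cv2.contourArea(k)>150: print(cv2.boundingRect(k),ray(c,[k.reshape(-1,2).mean(0)],5)[0].round())
E
```

```text
[332.  73.] [[254, 252, 251], [254, 252, 251], [254, 252, 251]]
[296.   5.] [[253, 251, 250], [253, 252, 251], [253, 251, 250]]
[334.  36.] [[132, 132, 140], [135, 139, 146], [132, 136, 144]]
[499.  58.] [[253, 252, 250], [253, 251, 250], [253, 252, 250]]
(219, 161, 10, 39) [499. 293.   5.]
(301, 105, 339, 95) [511.  83.   5.]
(215, 89, 9, 71) [547. 288.   5.]
(64, 84, 36, 116) [542. 411.   5.]
(318, 14, 21, 54) [601. 200.   5.]
(481, 0, 42, 66) [605.  66.   5.]
```

Call:
{"op": "arm_command", "data": {
  "increments": "0 0.004 -0.012 0.005 0.04; 0.005 0.004 -0.02 0 0.04; 0.008 0 -0.02 0 0.04; 0.01 0 -0.02 0 0.04; 0.01 0 -0.02 0 0.04; 0.01 0 -0.015 0 0.04; 0.01 0 -0.01 0 0.04; 0 0 0 0 0.04; 0 0 0 0 0.04"
}}

```text
clock: 33.08
tcp_pos: [605.4, 197.6, 64.6]
tool_rot: [-0.025, 1.484, 3.056]
force: [-0.7, -0.2, -0.4]
finger_gap: 40.0
```

```bash
python3 - <<'E'
from h import *
go(604.3,193.2,23,86)
im=bot.snapshot('wrist'); c=cam('wrist'); cv2.imwrite('pics/w24.png',im); print(proj(c,[(629,218.7,5),(604,193.2,35)]).round())
ws=cv2.inRange(im,(220,220,220),(255,255,255)); 
for k in cv2.findContours(ws[:260],0,1)[0]:
    if 20<cv2.contourArea(k)<500: m=k.reshape(-1,2).mean(0); print(m,ray(c,[m],5).round(1))
E
```

```text
TCP [605.4 197.6  64.6] jaw -93.5 gap 40.0 F [-0.7 -0.2 -0.4] t 33.1 q6 1.81 down [-0.086  0.007 -0.996]
shift [ 0.0415  0.0045 -0.0028] len 42
turn tool x rad 0.009  alt -3.133
[[288. 186.]
 [329. 239.]]
```

Call:
{"op": "arm_command", "data": {
  "increments": "0.004 0.003 -0.001 0.009 0.04; 0.01 0.002 -0.001 0 0.04; 0.01 0 -0.001 0 0.04; 0.009 0 0 0 0.04; 0.005 0 0 0 0.04; 0.001 0 0 0 0.04"
}}

```text
clock: 33.63
tcp_pos: [602.9, 193.1, 24.3]
tool_rot: [-0.022, 1.486, 3.051]
force: [-0.3, -0.5, -0.3]
finger_gap: 40.1
```

```bash
python3 - <<'E'
from h import *
go(604.3,193.2,23,86)
E
```

```text
TCP [602.9 193.1  24.3] jaw -94.0 gap 40.1 F [-0.3 -0.5 -0.3] t 33.6 q6 1.81 down [-0.084  0.008 -0.996]
shift [ 0.0011 -0.0002 -0.0015] len 2
turn tool x rad 0.001  alt -3.141
```

Call:
{"op": "arm_command", "data": {
  "increments": "0.001 0 -0.001 0 0.02; 0 0 0 0 0.005; 0 0 0 0 0.005; 0 0 0 0 0.005; 0 0 0 0 0.005; 0 0 0 0 0.005; -0.005 0 0 0 0.005; -0.015 0 0 0 0.005; -0.02 0 0 0 0.005; -0.02 0 0 0 0.005; -0.01 0 0 0 0.005; 0 0 0 0 0.005"
}}

```text
clock: 34.63
tcp_pos: [609.5, 192.6, 96.3]
tool_rot: [-0.015, 1.484, 3.058]
force: [0.1, 0.5, -1.1]
finger_gap: 9.6
```

```bash
python3 - <<'E'
from h import *
# tray centre (470,352), yaw -7: spot (+50,-10)
t=np.radians(-7); print(470+50*np.cos(t)+10*np.sin(t),352+50*np.sin(t)-10*np.cos(t))
go(519,336,70,83)
E
```

```text
518.4086141480146 335.9810713133294
TCP [609.5 192.6  96.3] jaw -93.9 gap 9.6 F [ 0.1  0.5 -1.1] t 34.6 q6 1.82 down [-0.086  0.007 -0.996]
shift [ 0.035  -0.1368  0.0975] len 172
turn tool x rad 0.053  alt -3.088
```

Call:
{"op": "arm_command", "data": {
  "increments": "0 -0.012 0.006 0.018 0.005; 0 -0.022 0.014 0.018 0.005; 0.001 -0.025 0.017 0.018 0.005; 0.002 -0.025 0.017 0 0.005; 0.002 -0.025 0.017 0 0.005; 0.005 -0.015 0.014 0 0.005; 0.005 -0.006 0.005 0 0.005; 0 0 0 0 0.005"
}}

```text
clock: 35.3
tcp_pos: [529.7, 335.3, 84.4]
tool_rot: [0.059, 1.483, 3.071]
force: [0.1, 0.1, -1.6]
finger_gap: 9.5
```

```bash
python3 - <<'E'
from h import *
go(519,336,28,83)
E
```

```text
TCP [529.7 335.3  84.4] jaw -97.4 gap 9.5 F [ 0.1  0.1 -1.6] t 35.3 q6 2.11 down [-0.087  0.006 -0.996]
shift [0.0571 0.0004 0.0057] len 57
turn tool x rad -0.007  alt 3.135
```

Call:
{"op": "arm_command", "data": {
  "increments": "0.008 0 0.002 0 0.005; 0.014 0 0.002 0 0.005; 0.014 0 0.001 0 0.005; 0.01 0 0 0 0.005; 0.004 0 0 0 0.005; 0.001 0 0 0 0.005"
}}

```text
clock: 35.8
tcp_pos: [522.5, 331.2, 29.0]
tool_rot: [0.071, 1.483, 3.08]
force: [-0.5, -0.2, -1.1]
finger_gap: 9.7
```

```bash
python3 - <<'E'
from h import *
go(519,336,28,83)
E
```

```text
TCP [522.5 331.2  29. ] jaw -97.6 gap 9.7 F [-0.5 -0.2 -1.1] t 35.8 q6 2.1 down [-0.088  0.005 -0.996]
shift [ 0.0013 -0.0042  0.004 ] len 6
turn tool x rad -0.011  alt 3.131
```

Call:
{"op": "arm_command", "data": {
  "increments": "0.001 -0.002 0 0 0.005; 0.001 -0.001 0 0 0.005; 0.001 0 0 0 0.005"
}}

```text
clock: 36.05
tcp_pos: [523.5, 332.9, 27.0]
tool_rot: [0.08, 1.482, 3.087]
force: [-5.7, -1.5, 10.6]
finger_gap: 9.8
```

Contact felt (10.6 N), so I release and rise.

Call:
{"op": "arm_command", "data": {
  "increments": "0 0 0 0 0.015; 0 0 0 0 0.03; 0 0 0 0 0.035; 0 0 0 0 0.035; -0.01 0 0 0 0.035; -0.02 0 0.005 0 0.035; -0.03 0.01 0.01 0 0.035; -0.03 0.02 0.015 0 0.04; -0.01 0.025 0.015 0 0.04; 0 0.025 0.01 0 0.04; 0 0.028 0 0 0.04; 0 0.028 0 0 0.04; 0 0.028 0 0 0.04; 0 0.028 0 0 0.04; 0 0.028 0 0 0.04; 0 0.02 0 -0.05 0.04; 0 0.01 0 0 0.04; 0 0 0 0 0.04"
}}

```text
clock: 37.55
tcp_pos: [444.5, 84.2, 149.2]
tool_rot: [-0.038, 1.498, 3.023]
force: [0.9, 0.2, -0.0]
finger_gap: 40.0
```

```bash
python3 - <<'E'
from h import *
go(610.4,62.9,60,84)
im=bot.snapshot('wrist'); c=cam('wrist'); cv2.imwrite('pics/w25.png',im); print(proj(c,[(585.3,65,5),(630,33.5,5)]).round())
ws=cv2.inRange(im,(215,215,215),(255,255,255)); 
for k in cv2.findContours(ws[:260],0,1)[0]:
    if 20<cv2.contourArea(k)<500: m=k.reshape(-1,2).mean(0); print(m,ray(c,[m],5).round(1))
E
```

```text
TCP [444.5  84.2 149.2] jaw -94.7 gap 40.0 F [ 0.9  0.2 -0. ] t 37.5 q6 1.68 down [-0.072  0.009 -0.997]
shift [ 0.0768  0.008  -0.1731] len 190
turn tool x rad 0.024  alt -3.118
[[333.   9.]
 [371. -58.]]
[ 71.17647059 252.82352941] [[389.2 351.    5. ]]
[ 36.17647059 208.76470588] [[440.3 371.9   5. ]]
[ 43.23809524 147.9047619 ] [[499.1 340.9   5. ]]
[ 6.59090909 95.        ] [[550.3 361.8   5. ]]
[331.46666667   8.        ] [[585.8  66.3   5. ]]
```

Call:
{"op": "arm_command", "data": {
  "increments": "0 0.002 -0.012 0.012 0.04; 0.002 0.002 -0.022 0.012 0.04; 0.008 0.002 -0.025 0 0.04; 0.01 0.002 -0.025 0 0.04; 0.01 0 -0.025 0 0.04; 0.012 0 -0.025 0 0.04; 0.012 0 -0.02 0 0.04; 0.01 0 -0.01 0 0.04; 0 0 0 0 0.04; 0 0 0 0 0.04"
}}

```text
clock: 38.43
tcp_pos: [611.9, 72.8, 71.6]
tool_rot: [-0.034, 1.503, 2.998]
force: [0.1, 0.4, -0.2]
finger_gap: 40.2
```

```bash
python3 - <<'E'
from h import *
go(610.4,62.9,23,84)
im=bot.snapshot('wrist'); c=cam('wrist'); cv2.imwrite('pics/w26.png',im); u=proj(c,[(630,33.5,5),(610.4,62.9,35)]).round(); print(u)
x,y=map(int,u[0]); g=im[y-25:y+26,x-30:x+31].min(2); m=cv2.inRange(g,120,255); print(g.min(),g.max(),[ (k.reshape(-1,2).mean(0)+[x-30,y-25],cv2.contourArea(k)) for k in cv2.findContours(m,0,1)[0]])
E
```

```text
TCP [611.9  72.8  71.6] jaw -96.3 gap 40.2 F [ 0.1  0.4 -0.2] t 38.4 q6 1.68 down [-0.067  0.01  -0.998]
shift [ 0.0485  0.0101 -0.0029] len 50
turn tool x rad -0.005  alt 3.137
[[377. 184.]
 [338. 234.]]
32 203 [(array([376.84375, 184.9375 ]), 97.0)]
```

Toe dot found where predicted, so bracket B is unmoved. Descend and grip.

Call:
{"op": "arm_command", "data": {
  "increments": "0 0.005 0 0 0.04; 0.008 0.004 -0.001 0 0.04; 0.012 0.001 -0.001 0 0.04; 0.012 0 -0.001 0 0.04; 0.009 0 0 0 0.04; 0.004 0 0 0 0.04; 0.001 0 0 0 0.04"
}}

```text
clock: 39.07
tcp_pos: [608.5, 63.5, 24.1]
tool_rot: [-0.039, 1.505, 2.993]
force: [-0.3, -0.5, -0.3]
finger_gap: 39.9
```

```bash
python3 - <<'E'
from h import *
go(610.4,62.9,23,84)
E
```

```text
TCP [608.5  63.5  24.1] jaw -96.3 gap 39.9 F [-0.3 -0.5 -0.3] t 39.1 q6 1.66 down [-0.065  0.01  -0.998]
shift [ 0.001   0.0003 -0.002 ] len 2
turn tool x rad -0.005  alt 3.137
```

Call:
{"op": "arm_command", "data": {
  "increments": "0.001 0 -0.001 0 0.02; 0 0 0 0 0.005; 0 0 0 0 0.005; 0 0 0 0 0.005; 0 0 0 0 0.005; 0 0 0 0 0.005; -0.005 0 0 0 0.005; -0.015 0 0 0 0.005; -0.02 0 0 0 0.005; -0.02 0 0 0 0.005; -0.02 0 0 0 0.005; -0.01 0 0 0 0.005; 0 0 0 0 0.005"
}}

```text
clock: 40.15
tcp_pos: [615.1, 62.6, 117.7]
tool_rot: [-0.036, 1.503, 2.997]
force: [1.0, -0.8, -0.8]
finger_gap: 9.8
```

```bash
python3 - <<'E'
from h import *
go(492,-331,115,87)
E
```

```text
TCP [615.1  62.6 117.7] jaw -96.3 gap 9.8 F [ 1.  -0.8 -0.8] t 40.1 q6 1.66 down [-0.067  0.01  -0.998]
shift [0.0071 0.4047 0.0792] len 412
turn tool x rad -0.057  alt 3.085
```

Call:
{"op": "arm_command", "data": {
  "increments": "0 0.015 0.001 0 0.005; 0 0.025 0.002 0 0.005; 0 0.028 0.003 0 0.005; 0 0.028 0.004 0 0.005; 0 0.028 0.005 0 0.005; 0 0.028 0.005 0 0.005; 0 0.028 0.006 0 0.005; 0 0.028 0.006 0 0.005; 0 0.028 0.006 0 0.005; 0 0.028 0.006 0 0.005; 0 0.028 0.006 0 0.005; 0 0.028 0.006 0 0.005; 0 0.028 0.006 0 0.005; 0 0.025 0.006 -0.028 0.005; 0 0.012 0.004 -0.028 0.005; 0 0.005 0 0 0.005; 0 0 0 0 0.005"
}}

```text
clock: 41.57
tcp_pos: [482.8, -341.5, 104.3]
tool_rot: [-0.172, 1.482, 2.919]
force: [0.4, 0.3, -2.0]
finger_gap: 9.8
```

```bash
python3 - <<'E'
from h import *
go(492,-331,60,87)
im=bot.snapshot('wrist'); c=cam('wrist'); cv2.imwrite('pics/w27.png',im)
hsv=cv2.cvtColor(im,cv2.COLOR_BGR2HSV); m=cv2.inRange(hsv,(4,190,40),(14,255,255)); m[230:]=0; print(rect(c,m,28,1500))
for v in (60,100,140): u=np.flatnonzero(m[v]); print(v,u.min(),u.max(),ray(c,[(u.min(),v),(u.max(),v)],28).round(0)[:,:2].tolist())
E
```

```text
TCP [ 482.8 -341.5  104.3] jaw -93.0 gap 9.8 F [ 0.4  0.3 -2. ] t 41.6 q6 0.95 down [-0.086  0.02  -0.996]
shift [ 0.0435 -0.0103 -0.0125] len 46
turn tool x rad 0.001  alt -3.141
[(537.4, -351.4, 144.9, 116.4, -3.1, [342.0, 105.0])]
60 248 426 [[585.0, -298.0], [580.0, -410.0]]
100 251 423 [[561.0, -298.0], [555.0, -409.0]]
140 253 418 [[535.0, -296.0], [529.0, -407.0]]
```

View pics/w27.png

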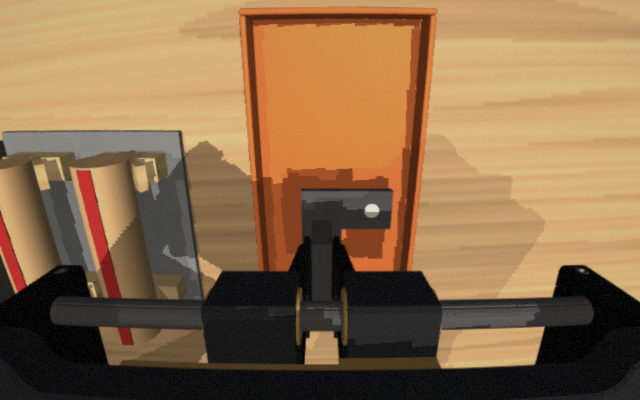

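The orange tray spans about 240–435 px and the held bracket's foot is inside its outline, so I lower it.

Call:
{"op": "arm_command", "data": {
  "increments": "0.005 -0.002 -0.004 0 0.005; 0.014 -0.001 -0.004 0 0.005; 0.016 0 -0.003 0 0.005; 0.016 0 -0.003 0 0.005; 0.013 0 0 0 0.005; 0.006 0 0 0 0.005; 0.001 0 0 0 0.005"
}}

```text
clock: 42.2
tcp_pos: [494.8, -329.3, 27.4]
tool_rot: [-0.177, 1.482, 2.917]
force: [-5.5, -1.5, 13.1]
finger_gap: 9.9
```

```bash
python3 - <<'E'
from h import *
go(492,-337,28,87)
E
```

```text
TCP [ 494.8 -329.3   27.4] jaw -92.7 gap 9.9 F [-5.5 -1.5 13.1] t 42.2 q6 0.98 down [-0.087  0.02  -0.996]
shift [-0.0005  0.0079  0.0025] len 8
turn tool x rad 0.005  alt -3.137
```

Call:
{"op": "arm_command", "data": {
  "increments": "0 0 0 0 0.015; 0 0 0 0 0.03; 0 0 0 0 0.035; 0 0 0 0 0.035; -0.01 0 0 0 0.035; -0.02 0 0.003 0 0.035; -0.03 0 0.01 0 0.035; -0.03 -0.01 0.015 0 0.035; -0.03 -0.02 0.01 0 0.035; -0.03 -0.02 0.01 0 0.035; -0.03 -0.02 0.005 0 0.035; -0.03 -0.02 0 0 0.035; -0.03 -0.02 0 0 0.035; -0.03 -0.02 0 0 0.035; -0.02 -0.02 0 0 0.035; 0 -0.02 0 0 0.035; 0 -0.01 0 0 0.035; 0 0 0 0 0.035; 0 0 0 0 0.035"
}}

```text
clock: 43.78
tcp_pos: [472.3, -142.6, 354.5]
tool_rot: [-0.151, 1.5, 2.942]
force: [-0.1, -0.1, -0.1]
finger_gap: 34.9
```

```bash
python3 - <<'E'
from h import *
go(430,-100,300,87)
im=bot.snapshot('wrist'); c=cam('wrist'); cv2.imwrite('pics/w28.png',im); np.save('w28.npy',np.array(c,dtype=object),allow_pickle=True)
t=bot.snapshot('top'); cv2.imwrite('pics/top2.png',t)
o=np.zeros((600,800,3),np.uint8); o[:375,:600]=cv2.resize(im[0:270,:432+0] if 0 else im[0:300],(600,375)) if 0 else cv2.resize(im,(600,375)); o[380:600,:620]=cv2.resize(t[140:260,175:513],(620,220),interpolation=2)
cv2.imwrite('pics/fin.png',o)
E
```

```text
TCP [ 472.3 -142.6  354.5] jaw -92.8 gap 34.9 F [-0.1 -0.1 -0.1] t 43.8 q6 1.2 down [-0.07   0.014 -0.997]
shift [ 0.0579 -0.0399  0.0404] len 81
turn tool x rad 0.004  alt -3.138
```

View pics/fin.png

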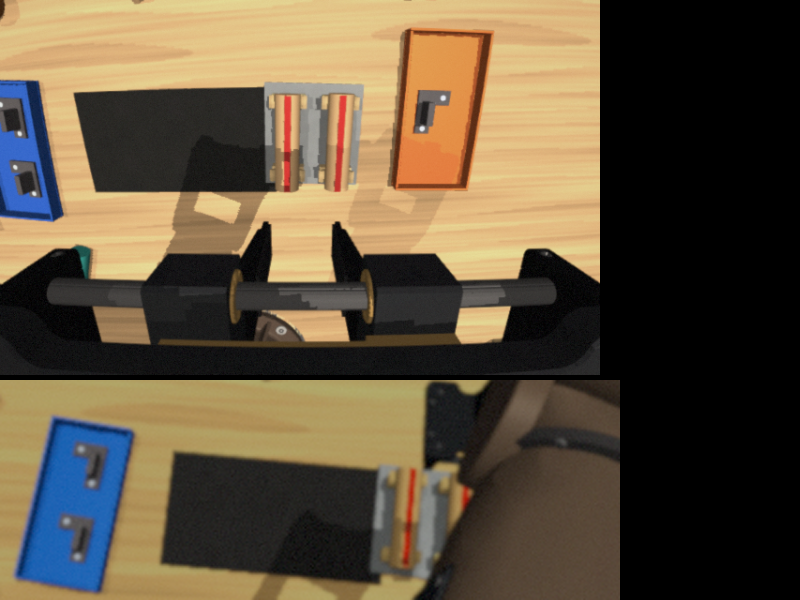

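All three brackets are in their trays and both rails are in the cradle with the line up. As a last numeric check I measure rail centring, line angles and bystander positions, and look at the area the arm hid at the start in case a fourth bracket is there.

```bash
python3 - <<'E'
from h import *
im=cv2.imread('pics/w28.png'); c=tuple(np.load('w28.npy',allow_pickle=True))
for sx,sy in ((467,-117.3),(461.6,-192.1)):
    a,b=map(int,proj(c,[[sx,sy,48]])[0]); w=22
    roll(im,c,(a-w,b-35,a+w,b-5),48); roll(im,c,(a-w,b+5,a+w,b+35),48)
    red=cv2.inRange(cv2.cvtColor(im,cv2.COLOR_BGR2HSV),(0,150,60),(8,255,255)); red[:,:a-w]=0; red[:,a+w:]=0; red[230:]=0
    v,u=np.nonzero(red); i,j=v.argmin(),v.argmax(); P=ray(c,[(u[i],v[i]),(u[j],v[j])],66); print('line ends',P.round(1)[:,:2].tolist(),'mid',P.mean(0).round(1)[:2],'want',sx,sy)
s0=cv2.imread('pics/scene0.png'); s=bot.snapshot('scene'); cv2.imwrite('pics/scene2.png',s); cs=cam('scene'); t0=cv2.imread('pics/top0.png'); t=cv2.imread('pics/top2.png')
print('scene corners',[proj(cs,[p])[0].round().tolist() for p in ((150,-300,0),(150,-700,0),(400,-300,0),(400,-700,0))])
d=cv2.absdiff(s0,s).max(2); 
for n,(x0,y0,x1,y1) in dict(bottle=(380,235,410,270),cup=(180,220,210,252),block=(230,240,280,280)).items(): print(n,'diff',np.percentile(d[y0:y1,x0:x1],95))
m=cv2.inRange(s,(0,0,0),(80,80,80)); 
for k in cv2.findContours(m,0,1)[0]:
    x,y,w,h=cv2.boundingRect(k); p=ray(cs,[(x+w/2,y+h/2)],5)[0]
    if 15<cv2.contourArea(k)<1500 and 100<p[0]<950 and abs(p[1])<750: print((x,y,w,h),p.round()[:2])
E
```

```text
rail pt [ 495.9 -120.9   48. ] yaw -5.0 halfpx 13.5 red -0.26 0.26 view -3.4 line angle 3.4
rail pt [ 440.7 -117.1   48. ] yaw -3.5 halfpx 13.5 red -0.24 0.26 view -3.9 line angle 4.6
line ends [[533.0, -120.8], [396.5, -110.4]] mid [ 464.7 -115.6] want 467 -117.3
rail pt [ 489.7 -195.9   48. ] yaw -4.6 halfpx 13.5 red -0.14 0.36 view 5.9 line angle 0.5
rail pt [ 434.4 -193.3   48. ] yaw -0.5 halfpx 15.5 red -0.15 0.25 view 5.6 line angle -2.8
line ends [[529.6, -194.6], [393.1, -185.2]] mid [ 461.4 -189.9] want 461.6 -192.1
scene corners [[237.0, 122.0], [143.0, 115.0], [222.0, 171.0], [122.0, 162.0]]
bottle diff 10.0
cup diff 9.0
block diff 10.0
(184, 223, 23, 25) [ 685. -327.]
(390, 208, 7, 11) [520. 336.]
(394, 185, 5, 9) [416. 345.]
(200, 184, 13, 14) [ 501. -335.]
(248, 176, 9, 19) [ 458. -174.]
(429, 171, 36, 8) [327. 534.]
(469, 145, 12, 8) [184. 654.]
```

```bash
python3 -c "
from bench import bot
bot.job_done()"
```

```text
the job is handed in; nothing more can be done
```

I finished the job and handed it in at about 44 s on the robot's clock; no verdict was reported.

**What I did:** I rolled both rails on the mat until the red line was on top, about 1° and −3° off vertical. I then laid one rail in each cradle seat. Both left-hand brackets went into the blue tray and the one right-hand bracket into the orange tray.

**Last checks:**
- **Rails:** both lie about 3 mm or less from their seat centres. The red lines read about −3° to +5° from vertical. Yaw agrees with the cradle's −4°, except one noisy reading of −0.5° on seat 1.
- **Brackets:** by eye in the last picture, all three stand upright on their tray floors; I did not measure their tilt.
- **Bystanders:** the bottle, cup and cork block look unchanged in the scene view.
- **Fourth bracket:** a dark-blob search of the scene picture found none.

**Disagreements and slips:**
- While I was rolling rail 1, the fingertip briefly pressed with 67 N. That is below the 120 N wrist limit and was on the fingertip, not the gripper body.
- The tool's tilt drifted to about 5° over the run. The rails and brackets still seated when released.
- Position estimates for the trays differed between views by up to about 6 mm, most for the orange one. I placed the brackets well inside the walls to allow for that.

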